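# Clamp up a pressure cell and rack its channel cards

### The job

Get the pressure cell ready for the next column test: stack the grey body, then the blue spacer, then the top disc flat and fully home in the pocket of the clamp fixture, and turn the red torque knob clockwise until it clicks past its detent and stays closed over the stack. Stand every channel card from the sloped stand upright in the wooden rack, contacts down and fully home, one card to a slot in any order, and leave the other things on the bench where they are.

Things in the scene. Friction and masses are not known exactly. Their poses are not given: they have to be found in the camera images.
- fixture: fixed clamp fixture, base plate 205 x 100 x 12 mm. Origin on the bench under the pocket's centre; x points to the clamp pillar 105 mm away (15 mm radius). Square pocket 66 x 66 mm inside, sides along x and y: four blue L-shaped corner posts, straight to 64 mm above the bench, flared lead-in to 74 mm. The middle 36 mm of each side is open for fingers; the y sides have most room for the gripper
- pocket (a point): centre of the pocket's floor (top of the base plate, 12 mm above the bench); axes as the fixture's
- cell_body: loose grey plastic pressure-cell body, 60 x 60 x 30 mm block with a black seat circle on top; origin at the centre of its underside, z up, x and y along its sides
- spacer: loose blue square spacer frame, 60 x 60 x 16 mm with a 36 mm square hole; origin at the centre of its underside, z up, x and y along its sides
- top_disc: loose top disc: steel flange 60 x 60 x 8 mm carrying a brass disc of 44 mm diameter, 14 mm high, white porous face on top (22 mm overall); origin at the centre of the flange's underside, z up, x and y along the flange's sides
- clamp (a joint): angle of the swing clamp with red torque knob: 0 open (as found), grows clockwise from above, 1.4 rad closed (the yellow arm then points from the pillar to the pocket's centre, 3 mm above the finished stack of 80 mm over the bench). A spring detent resists up to 0.7 rad (at most 0.15 N m), past it snaps on to 1.4; short of it, it springs back to 0
- knob_grip (a point): point on the knob's axis, 113 mm above the bench, where to grip the red bar: 52 mm long, 14 mm wide, 92 to 122 mm above the bench, on a hub of 13 mm radius. The yellow arm (114 mm from the axis to its end, 83 to 89 mm above the bench) lies along the bar's line. At joint value q the arm points at angle pi + 1.4 - q, anticlockwise from the fixture's x axis seen from above
- card_stand: fixed white sloped stand, 284 mm wide along its y. Up to four cards lean on it side by side, 70 mm apart, 35 degrees off upright, tops towards the stand's -x; the lower 50 mm of each card's back is covered by the sloped board, the upper 40 mm is free on both faces. Origin on the bench under its middle
- rack: fixed wooden rack, 240 x 88 x 44 mm, with four slots side by side along its x, 50 mm apart. Each slot is 18 mm wide along x, 67 mm long along y (closed by side boards 35 mm high), 34 mm deep, its floor 10 mm above the bench. Origin on the bench under its middle, z up
- slot1 (a point): centre of the floor of rack slot 1 (x -75 mm from the rack's middle); axes as the rack's
- slot2 (a point): centre of the floor of rack slot 2 (x -25 mm from the rack's middle); axes as the rack's
- slot3 (a point): centre of the floor of rack slot 3 (x 25 mm from the rack's middle); axes as the rack's
- slot4 (a point): centre of the floor of rack slot 4 (x 75 mm from the rack's middle); axes as the rack's
- card1: loose channel card in a black case with green faces, red band round its top, brass contacts at its bottom; 14 mm thick (its x), 60 mm wide (its y), 90 mm tall (its z). Origin at the centre of its bottom edge, z towards its top. May be absent
- card2: loose channel card in a black case with green faces, yellow band round its top, brass contacts at its bottom; 14 mm thick (its x), 60 mm wide (its y), 90 mm tall (its z). Origin at the centre of its bottom edge, z towards its top. May be absent
- card3: loose channel card in a black case with green faces, green band round its top, brass contacts at its bottom; 14 mm thick (its x), 60 mm wide (its y), 90 mm tall (its z). Origin at the centre of its bottom edge, z towards its top. May be absent
- card4: loose channel card in a black case with green faces, orange band round its top, brass contacts at its bottom; 14 mm thick (its x), 60 mm wide (its y), 90 mm tall (its z). Origin at the centre of its bottom edge, z towards its top. May be absent
- mouse: white computer mouse, 60 mm wide, 35 mm high; bystander, origin at the centre of its underside
- jar: clear sample jar with black lid, 56 mm across, 80 mm high; bystander, origin at the centre of its underside
- beaker: glass beaker, 68 mm across, 80 mm high; bystander, origin at the centre of its underside
- screwdriver: screwdriver lying on the bench; bystander, origin at the centre of its underside
- tape: black roll of tape, 80 mm across, 19 mm high; bystander, origin at the centre of its underside
- fitting: brass fitting, 28 mm across, 36 mm high; bystander, origin at the centre of its underside
Not all that is in view belongs to the job. Leave any pink or purple look-alike of the card1 alone.

How it is judged (in metres and radians):
On the way, in this order (a step that is already met when the one before it is completed fails the run):
1. the grey body lies flat on the pocket's floor (horizontal distance between cell_body and pocket below 0.006 m and z of cell_body in the frame of pocket between -0.004 and 0.004 m and angle between cell_body's own z axis and vertical below 0.07 rad), for 0.2 s.
2. the blue spacer lies flat on the body in the pocket (all of step 1 and horizontal distance between spacer and pocket below 0.006 m and z of spacer in the frame of pocket between 0.026 and 0.034 m and angle between spacer's own z axis and vertical below 0.07 rad), for 0.2 s.
3. the top disc lies flat on the spacer in the pocket (all of step 2 and horizontal distance between top_disc and pocket below 0.006 m and z of top_disc in the frame of pocket between 0.042 and 0.05 m and angle between top_disc's own z axis and vertical below 0.07 rad), for 0.2 s.
4. the knob has clicked past its detent and the clamp is closed (value of joint clamp above 1.2 rad), for 0.2 s.
At the end, for the whole second after the job is handed in: Body, spacer, top disc stacked in the pocket: each within 6 mm of its centre, 4 mm of seated height (0, 30, 46 mm over the floor), 0.07 rad of level; clamp past 1.2 rad; every card upright (0.2 rad) in a slot, contacts down, bottom edge's middle within 14 mm of the slot floor's centre; all at rest (all of step 3 and value of joint clamp above 1.2 rad and (distance between card1 and slot1 below 0.014 m or distance between card1 and slot2 below 0.014 m or distance between card1 and slot3 below 0.014 m or distance between card1 and slot4 below 0.014 m) and angle between each of card1, card2, card3, card4's own z axis and vertical below 0.2 rad and linear speed of each of card1, card2, card3, card4, top_disc below 0.02 m/s and (distance between card2 and slot1 below 0.014 m or distance between card2 and slot2 below 0.014 m or distance between card2 and slot3 below 0.014 m or distance between card2 and slot4 below 0.014 m) and (distance between card3 and slot1 below 0.014 m or distance between card3 and slot2 below 0.014 m or distance between card3 and slot3 below 0.014 m or distance between card3 and slot4 below 0.014 m) and (distance between card4 and slot1 below 0.014 m or distance between card4 and slot2 below 0.014 m or distance between card4 and slot3 below 0.014 m or distance between card4 and slot4 below 0.014 m)); the robot touches nothing.
It fails at once if a bystander is moved more than 40 mm or tipped over (distance of any of mouse, jar, beaker, screwdriver, tape, fitting from where it was at the start of the episode above 0.04 m or angle between any of jar, beaker, fitting's own z axis and vertical above 0.6 rad).
Of card1, card2, card3, card4 only 2 to 4 are there at a start; the rules pass over those that are not, and their reading is None.
At some moment in a run one of cell_body, spacer, top_disc may be knocked a few centimetres aside while the robot is not near it.
It also fails if it takes over 210 s, if anything falls off the work surface, if the arm or the gripper's body presses on something with over 40 N, if the wrist force passes 120 N, or if a joint passes its speed limit or range.

### The arm

A 6-joint arm with a two-finger parallel gripper is mounted at the origin on the work surface. World frame = base frame: x ahead of the robot, y to its left, z up, the work surface at z = 0. Lengths are in mm, angles in rad, forces in N, time in s.
With the tool pointing down it reaches from about 200 to 875 mm from the base axis. Payload 3.4 kg.
Tool frame: the origin (TCP) lies at the very end of the fingers, on their centre line; the grasp point (between the pads) lies 19 mm behind it; z points along the fingers, y is the line along which they close (so a half turn about z gives the same grasp; the last joint's range is limited). The gripper opens to 94 mm and grips with 3 to 60 N. Pads are 16 mm wide; open, the fingers measure 119 mm over their backs; the gripper's body (75 mm by 177 mm) begins 78 mm behind the grasp point.
Start: joints at [1.098, 0.276, 1.505, -0, 1.361, -0.121], TCP at [198.157, 539.814, 205.493] pointing down, gripper open.
Joint ranges: [-2.89, 2.89], [-0.75, 2.08], [0.22, 2.7], [-1.18, 4.32], [0.11, 2.71], [-2.7, 2.7]. Speed limits (rad/s): [2.57, 2.57, 3.14, 3.14, 3.14, 3.14].

### API

Orientations are given as a unit quaternion [w, x, y, z].
In Python, from station import robot gives the robot as it stands. The module is installed in compiled form; this text tells all that it offers.
- The arm moves only by the tool drive_tool, never from a script. Its argument "plan" is a list of rows, each an object with "dp": the shift along the world's x, y, z in cm, a list of three; "turn": the turn, a rotation vector about the world's x, y, z in rad, a list of three. In form: [{"dp": [dx, dy, dz], "turn": [wx, wy, wz]}, ...]. A call has exactly 10 rows; each row is the pose to reach, as a shift and turn from the pose commanded when the call began; what a row does not reach only later rows make up. A row lasts 1/10 s, in which the tool goes at most 50 mm and 8.59 degrees, less where a joint would pass 70% of its speed; a pose out of reach is approached as far as the arm can. A call with a gripper value outside its range is refused whole. "fingers" is the opening, from 0 (shut) to 1 (fully open), set as the call begins (left out, the last holds). The fingers move at their own pace and stop on an object; "squeeze" is the grip in N (left out, the last holds). Time passes only in rows, so rows that repeat a pose let the fingers close, or fill a call up. It gives the time, the measured TCP pose, the force, the opening and the grip force at its end, in the units of the state.
- robot.state(): the state, without advancing time (a new reading comes with each control period).
- robot.grab_frame(name): name is "side" or "top" or "wrist"; returns a dict with "frame" (420x560x3 uint8, blue, green, red), "camera_matrix" (3x3 intrinsics, pixels), "R" (3x3) and "t" (3): a world point X has camera coordinates R X + t. Camera axes: x right, y down, z forward; pixel columns grow to the right and rows downward; lengths in mm; the calibration is good to about 2 mm. A picture is of the moment at which its call begins. There is no depth.
- robot.job_done(): hands the job in; it is judged then, once.
Trained networks look in a picture, given as the dict that the camera call returned (one of the last four; its "shot" number tells which), for a name from the list of things; names that differ only in an ending like _2 or _b are one class to them, and where a whole thing is asked for, a point or a joint stands for the part that bears it (a point fixed in the world has none). Each returns a list of dicts, best first, with "p" (0 to 1); they miss things now and then, are a little off and sometimes report something else, mostly with a low value. They report only what shows in the picture. A call takes as long as a camera call. They do not tell look-alikes from the thing itself.
- robot.search_frame(label, picture): "box" ([left, top, width, height] in pixels, round what is visible of it).
The state is a dict: "time_s": time; "joint_positions": joint angles; "joint_velocities": joint speeds; "joint_torque": joint torques, N m; "eef_pos": TCP position; "ee_rot": TCP orientation; "ft_force": force on the tool from outside, world axes, zero at the start; "torque": the same for the moment, N m; "opening": finger opening in mm; "grip_force": force on a finger pad.
Only numpy, scipy, OpenCV 4.12 (cv2) and the standard library are available. Lean on these libraries where they do the work, as an engineer would, in place of code of your own. Each camera call takes 0.05 s, during which the arm holds its last target. There are 200 camera calls.

## Working session

There is one attempt and no reset: what is moved stays moved. The work goes in short steps, Python scripts to look and compute and a tool call to move; the robot and the scene stay as the last step left them, time stands still between calls to the robot, and variables do not carry over. Pictures are saved under pics/ and viewed, at most 14 in all, crops included, and the job is handed in when it is done.

Besides the shell and the picture viewer there is one more tool, called after "Emit:" by a JSON object that holds its "name" and its "arguments", one argument or row to a line. drive_tool: Moves the arm, as the interface text tells. Its arguments: {"type":"object","properties":{"plan":{"type":"array","items":{"type":"object","properties":{"dp":{"type":"array","items":{"type":"number"}},"turn":{"type":"array","items":{"type":"number"}}}}},"fingers":{"type":"number"},"squeeze":{"type":"number"}},"required":["plan"]}

```bash
mkdir -p pics; cat > h.py <<'E'
import numpy as np, cv2
from station import robot
def grab(n,save=None):
    f=robot.grab_frame(n)
    if save: cv2.imwrite('pics/'+save+'.png',f['frame'])
    return f
def proj(f,X):
    X=np.atleast_2d(X); c=X@np.array(f['R']).T+np.array(f['t']); p=c@np.array(f['camera_matrix']).T
    return p[:,:2]/p[:,2:]
def ray(f,uv):
    R=np.array(f['R']);o=-R.T@np.array(f['t']);d=R.T@np.linalg.inv(f['camera_matrix'])@np.array([uv[0],uv[1],1.]);return o,d/np.linalg.norm(d)
def onz(f,uv,z):
    o,d=ray(f,uv);return o+d*(z-o[2])/d[2]
def tri(obs):
    A=np.zeros((3,3));b=np.zeros(3)
    for f,uv in obs:
        o,d=ray(f,uv);P=np.eye(3)-np.outer(d,d);A+=P;b+=P@o
    X=np.linalg.solve(A,b);return X,[np.round(proj(f,X)[0]-uv,1) for f,uv in obs]
E
python3 - <<'E'
from h import *
np.set_printoptions(precision=1,suppress=True)
s=robot.state();print(s)
for n in ['top','side','wrist']:
    f=grab(n,n+'0');print(n,-np.array(f['R']).T@np.array(f['t']),np.array(f['R'])[2],f['camera_matrix'][0])
    for l in ['fixture','cell_body','spacer','top_disc','clamp','card_stand','rack','card1','card2','card3','card4','mouse','jar','beaker','screwdriver','tape','fitting']:
        r=robot.search_frame(l,f);print(l,[(np.round(x['box']).tolist(),round(x['p'],2)) for x in r[:3]])
a=np.hstack([cv2.imread('pics/top0.png')]);
E
```

```text
{'time_s': 0.0, 'joint_positions': array([ 1.1,  0.3,  1.5, -0. ,  1.4, -0.1]), 'joint_velocities': array([ 0.,  0.,  0.,  0., -0., -0.]), 'joint_torque': array([  0. , -40.5, -23.7,   0.1,   0. ,  -0. ]), 'eef_pos': array([197.9, 539.3, 204.6]), 'ee_rot': array([-0. ,  0.2,  1. , -0. ]), 'ft_force': array([-0.3,  0.1, -0.9]), 'torque': array([-0.1, -0. ,  0. ]), 'grip_force': 0.0, 'opening': 93.77429429332635}
top [ 431.3  -64.5 1166.9] [ 0.1  0.  -1. ] [390.1   0.  286.6]
fixture [([195.0, 179.0, 52.0, 76.0], 0.84)]
cell_body [([310.0, 197.0, 22.0, 23.0], 0.78)]
spacer [([286.0, 162.0, 31.0, 27.0], 0.59)]
top_disc [([277.0, 250.0, 19.0, 23.0], 0.83), ([220.0, 135.0, 24.0, 21.0], 0.56)]
clamp [([197.0, 189.0, 53.0, 11.0], 0.85)]
card_stand [([349.0, 192.0, 43.0, 97.0], 0.71)]
rack [([121.0, 180.0, 40.0, 79.0], 0.8), ([372.0, 195.0, 34.0, 18.0], 0.57)]
card1 [([358.0, 262.0, 32.0, 31.0], 0.93), ([373.0, 193.0, 34.0, 26.0], 0.79), ([407.0, 190.0, 33.0, 35.0], 0.64)]
card2 [([358.0, 262.0, 32.0, 31.0], 0.93), ([373.0, 193.0, 34.0, 26.0], 0.79), ([407.0, 190.0, 33.0, 35.0], 0.64)]
card3
[... 1367 characters left out ...]
289.0, 41.0, 15.0], 0.78), ([342.0, 323.0, 62.0, 52.0], 0.73)]
mouse [([383.0, 253.0, 26.0, 20.0], 0.79), ([161.0, 134.0, 82.0, 37.0], 0.39)]
jar [([297.0, 150.0, 17.0, 38.0], 0.69)]
beaker [([271.0, 130.0, 23.0, 34.0], 0.6), ([339.0, 200.0, 33.0, 26.0], 0.45)]
screwdriver [([321.0, 187.0, 51.0, 37.0], 0.9)]
tape [([125.0, 184.0, 33.0, 22.0], 0.64)]
fitting [([350.0, 235.0, 15.0, 20.0], 0.68)]
wrist [134.2 563.1 384.7] [ 0.2 -0.1 -1. ] [315.8   0.  283.4]
fixture []
cell_body []
spacer []
top_disc []
clamp [([201.0, 364.0, 67.0, 21.0], 0.61)]
card_stand []
rack [([200.0, 363.0, 63.0, 21.0], 0.79)]
card1 []
card2 []
card3 []
card4 []
mouse []
jar []
beaker []
screwdriver []
tape []
fitting []
```

View pics/top0.png

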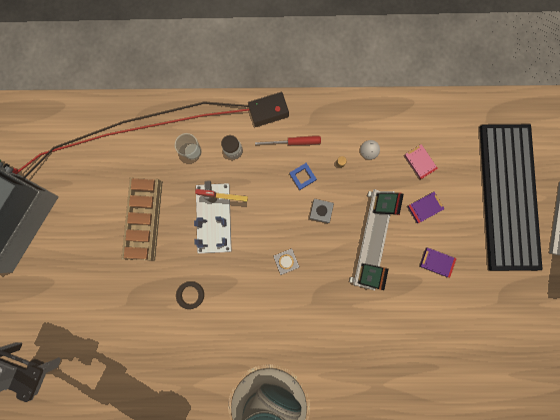

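View pics/side0.png

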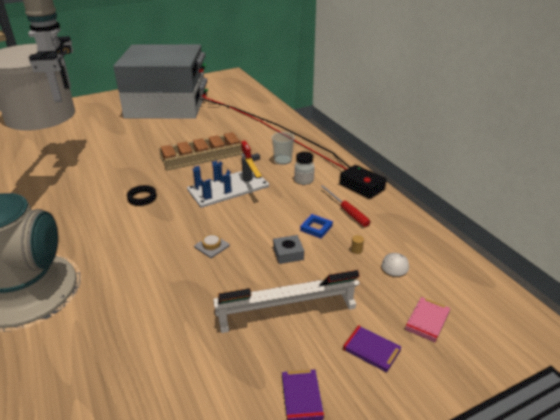

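The top view shows two cards leaning on the white stand, at about (387,203) and (373,276). Loose on the bench beyond it are the purple look-alikes at (425,207) and (438,262) and a pink one at (420,161). The body is at (321,210), the spacer at (303,177), the disc at (286,261), the fixture at (213,217) and the rack at (142,220). The side view agrees.

```bash
python3 - <<'E'
from h import *
np.set_printoptions(precision=0,suppress=True)
f=grab('top')
for n,uv,z in [('rack',(142,220),44),('rackend1',(142,181),44),('rackend2',(142,259),44),('pocket',(212,233),12),('knob',(205,192),110),('fixc',(213,217),12),('spacer',(303,177),16),('body',(321,210),30),('disc',(286,261),22),('cardA',(387,203),60),('cardB',(373,276),60),('stand',(370,238),40),('tape',(190,295),10),('beaker',(188,148),40),('jar',(231,147),40),('screw',(290,141),10),('fit',(341,162),20),('mouse',(369,150),20),('purp1',(425,207),5),('purp2',(438,262),5),('armend',(246,198),86)]:
    print(n,onz(f,uv,z))
w=grab('wrist');s=robot.state()
from scipy.spatial.transform import Rotation as Ro
q=s['ee_rot'];Rt=Ro.from_quat([q[1],q[2],q[3],q[0]]).as_matrix()
np.set_printoptions(precision=3,suppress=True)
print(Rt);c=-np.array(w['R']).T@np.array(w['t']);print('cam in tool',Rt.T@(c-s['eef_pos']));print('camaxes in tool (rows)',np.array(w['R'])@Rt)
E
```

```text
rack [532. 364.  44.]
rackend1 [646. 369.  44.]
rackend2 [420. 360.  44.]
pocket [495. 167.  12.]
knob [602. 169. 110.]
fixc [542. 165.  12.]
spacer [ 660. -104.   16.]
body [ 559. -155.   30.]
disc [411. -52.  22.]
cardA [ 574. -342.   60.]
cardB [ 369. -295.   60.]
stand [ 476. -294.   40.]
tape [314. 229.  10.]
beaker [746. 237.  40.]
jar [748. 109.  40.]
screw [773. -66.  10.]
fit [ 704. -218.   20.]
mouse [ 741. -303.   20.]
purp1 [ 569. -468.    5.]
purp2 [ 406. -499.    5.]
armend [588.  58.  86.]
[[-0.939  0.345  0.   ]
 [ 0.345  0.939  0.   ]
 [-0.     0.    -1.   ]]
cam in tool [  68.041   -0.14  -179.174]
camaxes in tool (rows) [[ 0.001  1.    -0.001]
 [-0.972  0.001 -0.236]
 [-0.236  0.001  0.972]]
```

Emit:
{"name": "drive_tool", "arguments": {
  "plan": [
    {"dp": [3, -4, 3], "turn": [0, 0, 0.05]},
    {"dp": [6, -8, 5.5], "turn": [0, 0, 0.1]},
    {"dp": [9, -12, 5.5], "turn": [0, 0, 0.15]},
    {"dp": [12.5, -16, 5.5], "turn": [0, 0, 0.2]},
    {"dp": [16, -20, 5.5], "turn": [0, 0, 0.25]},
    {"dp": [19.5, -25, 5.5], "turn": [0, 0, 0.3]},
    {"dp": [22.5, -29, 5.5], "turn": [0, 0, 0.352]},
    {"dp": [25.5, -33, 5.5], "turn": [0, 0, 0.352]},
    {"dp": [28.2, -37, 5.5], "turn": [0, 0, 0.352]},
    {"dp": [28.2, -37, 5.5], "turn": [0, 0, 0.352]}
  ]
}}

```text
time_s: 3.8
eef_pos: [482.0, 166.7, 260.5]
ee_rot: [0.001, 0.001, 1.0, -0.0]
ft_force: [-0.4, 0.2, 0.5]
opening: 94.1
grip_force: 0.0
```

```bash
python3 - <<'E'
from h import *
import pickle
f=grab('wrist','w1');pickle.dump(f,open('w1.pkl','wb'));s=robot.state();print(s['eef_pos'],s['ee_rot'],s['joint_positions'])
for l in ['fixture','cell_body','spacer','top_disc','clamp','rack']:
    print(l,[(np.round(x['box']).tolist(),round(x['p'],2)) for x in robot.search_frame(l,f)[:3]])
E
```

```text
[484.21637138 164.13695308 260.28254504] [ 0.00142311  0.00217821  0.99999444 -0.0020847 ] [ 0.19423884  0.15102246  1.53574428 -0.0046772   1.45284938 -1.37165525]
fixture [([195.0, 149.0, 127.0, 154.0], 0.64)]
cell_body [([24.0, 211.0, 63.0, 53.0], 0.86), ([303.0, 13.0, 66.0, 74.0], 0.45)]
spacer [([106.0, 277.0, 19.0, 24.0], 0.78), ([195.0, 267.0, 111.0, 37.0], 0.71)]
top_disc [([89.0, 99.0, 61.0, 62.0], 0.81), ([394.0, 131.0, 92.0, 171.0], 0.74)]
clamp [([195.0, 272.0, 111.0, 32.0], 0.96)]
rack [([393.0, 133.0, 95.0, 168.0], 0.57)]
```

View pics/w1.png

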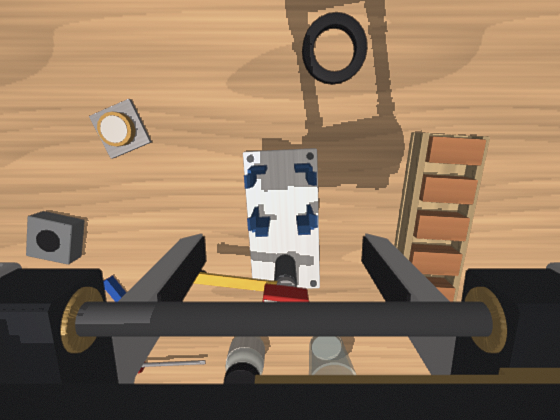

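Emit:
{"name": "drive_tool", "arguments": {
  "plan": [
    {"dp": [0, -4, 0], "turn": [0, 0, 0]},
    {"dp": [0, -8, 0], "turn": [0, 0, 0]},
    {"dp": [0, -12, 0], "turn": [0, 0, 0]},
    {"dp": [0, -16, 0], "turn": [0, 0, 0]},
    {"dp": [0, -20, 0], "turn": [0, 0, 0]},
    {"dp": [0, -24, 0], "turn": [0, 0, 0]},
    {"dp": [0, -28, 0], "turn": [0, 0, 0]},
    {"dp": [0, -32, 0], "turn": [0, 0, 0]},
    {"dp": [0, -32, 0], "turn": [0, 0, 0]},
    {"dp": [0, -32, 0], "turn": [0, 0, 0]}
  ]
}}

```text
time_s: 5.15
eef_pos: [480.1, -149.4, 260.4]
ee_rot: [-0.0, -0.0, 1.0, 0.001]
ft_force: [-0.1, 1.5, 1.1]
opening: 93.9
grip_force: 0.0
```

```bash
python3 - <<'E'
from h import *
import pickle
f=grab('wrist','w2');pickle.dump(f,open('w2.pkl','wb'));s=robot.state();print(s['eef_pos'],s['ee_rot'],s['joint_positions'])
for l in ['fixture','cell_body','spacer','top_disc','clamp','card_stand','card1']:
    print(l,[(np.round(x['box']).tolist(),round(x['p'],2)) for x in robot.search_frame(l,f)[:3]])
E
```

```text
[ 480.09235463 -148.67890664  260.50929892] [-5.02159364e-05 -6.57104797e-04  9.99999590e-01  6.21608634e-04] [-4.39697558e-01  1.38467819e-01  1.55050943e+00  1.08932366e-03
  1.45323626e+00 -2.01193620e+00]
fixture [([447.0, 152.0, 113.0, 136.0], 0.9)]
cell_body [([251.0, 211.0, 56.0, 53.0], 0.89)]
spacer [([287.0, 278.0, 46.0, 26.0], 0.63)]
top_disc [([328.0, 101.0, 57.0, 62.0], 0.88)]
clamp [([449.0, 271.0, 17.0, 15.0], 0.55), ([250.0, 213.0, 56.0, 52.0], 0.46)]
card_stand [([128.0, 54.0, 89.0, 194.0], 0.97), ([286.0, 280.0, 50.0, 23.0], 0.37)]
card1 [([23.0, 209.0, 76.0, 59.0], 0.95), ([0.0, 91.0, 60.0, 67.0], 0.73), ([90.0, 234.0, 78.0, 59.0], 0.65)]
```

View pics/w2.png

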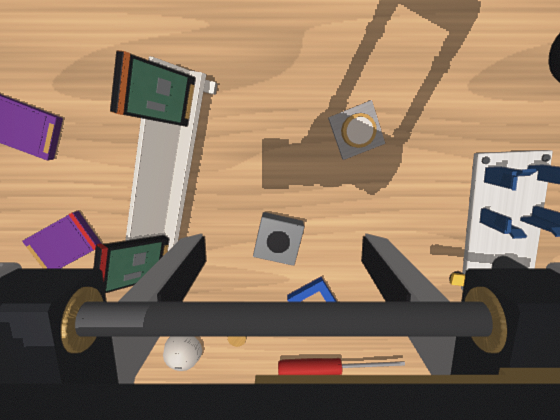

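Wrist views: in w1, the fixture posts lie around (280,200), the clamp arm ends at (200,278) and the rack is around (450,210). In w2, the body is at (278,240), the disc at (358,128) and the spacer at (312,292). The orange card is at (152,88), with a second card at (135,262). I'll take closer views of the fixture and rack from several places.

Emit:
{"name": "drive_tool", "arguments": {
  "plan": [
    {"dp": [1, 4, 0], "turn": [0, 0, 0]},
    {"dp": [2, 8, 0], "turn": [0, 0, 0]},
    {"dp": [3, 12, -1], "turn": [0, 0, 0]},
    {"dp": [4, 16, -2], "turn": [0, 0, 0]},
    {"dp": [5, 20, -4], "turn": [0, 0, 0]},
    {"dp": [6.5, 24, -6], "turn": [0, 0, 0]},
    {"dp": [6.5, 26, -6], "turn": [0, 0, 0]},
    {"dp": [6.5, 26, -6], "turn": [0, 0, 0]},
    {"dp": [6.5, 26, -6], "turn": [0, 0, 0]},
    {"dp": [6.5, 26, -6], "turn": [0, 0, 0]}
  ]
}}

```text
time_s: 6.55
eef_pos: [545.3, 108.9, 201.0]
ee_rot: [0.0, 0.0, 1.0, -0.0]
ft_force: [0.2, -0.3, 0.5]
opening: 94.1
grip_force: 0.0
```

```bash
cat >> h.py <<'E'
import pickle
def snap(name):
    f=grab('wrist',name);pickle.dump(f,open(name+'.pkl','wb'));return f
E
python3 -c "
from h import *
snap('wA')"
```

Emit:
{"name": "drive_tool", "arguments": {
  "plan": [
    {"dp": [0.5, 4, 0], "turn": [0, 0, 0]},
    {"dp": [1, 8, 0], "turn": [0, 0, 0]},
    {"dp": [1.5, 11, 0], "turn": [0, 0, 0]},
    {"dp": [1.5, 11, 0], "turn": [0, 0, 0]},
    {"dp": [1.5, 11, 0], "turn": [0, 0, 0]},
    {"dp": [1.5, 11, 0], "turn": [0, 0, 0]},
    {"dp": [1.5, 11, 0], "turn": [0, 0, 0]},
    {"dp": [1.5, 11, 0], "turn": [0, 0, 0]},
    {"dp": [1.5, 11, 0], "turn": [0, 0, 0]},
    {"dp": [1.5, 11, 0], "turn": [0, 0, 0]}
  ]
}}

```text
time_s: 7.6
eef_pos: [560.2, 219.4, 200.6]
ee_rot: [0.0, 0.0, 1.0, 0.0]
ft_force: [0.5, 0.1, 0.3]
opening: 94.3
grip_force: 0.0
```

```bash
python3 -c "
from h import *
snap('wB')"
```

Emit:
{"name": "drive_tool", "arguments": {
  "plan": [
    {"dp": [0.5, 4, 0], "turn": [0, 0, 0]},
    {"dp": [1, 8, 0], "turn": [0, 0, 0]},
    {"dp": [1, 12, 0], "turn": [0, 0, 0]},
    {"dp": [1, 14, 0], "turn": [0, 0, 0]},
    {"dp": [1, 14, 0], "turn": [0, 0, 0]},
    {"dp": [1, 14, 0], "turn": [0, 0, 0]},
    {"dp": [1, 14, 0], "turn": [0, 0, 0]},
    {"dp": [1, 14, 0], "turn": [0, 0, 0]},
    {"dp": [1, 14, 0], "turn": [0, 0, 0]},
    {"dp": [1, 14, 0], "turn": [0, 0, 0]}
  ]
}}

```text
time_s: 8.65
eef_pos: [570.4, 359.0, 200.8]
ee_rot: [0.0, 0.0, 1.0, 0.0]
ft_force: [1.0, -1.2, -0.1]
opening: 93.6
grip_force: 0.0
```

```bash
python3 -c "
from h import *
snap('wC');print(robot.state()['eef_pos'],robot.state()['time_s'])
a=[cv2.imread('pics/%s.png'%n) for n in ['wA','wB','wC']]
r=[x[0:290] for x in a]
big=np.zeros((600,800,3),np.uint8)
big[:290,:400]=r[0][:,160:560]; big[:290,400:800]=r[1][:,160:560]; big[300:590,:560]=r[2]
cv2.imwrite('pics/abc.png',big)"
```

```text
[570.32012061 359.19840253 200.71605591] 8.7
```

View pics/abc.png

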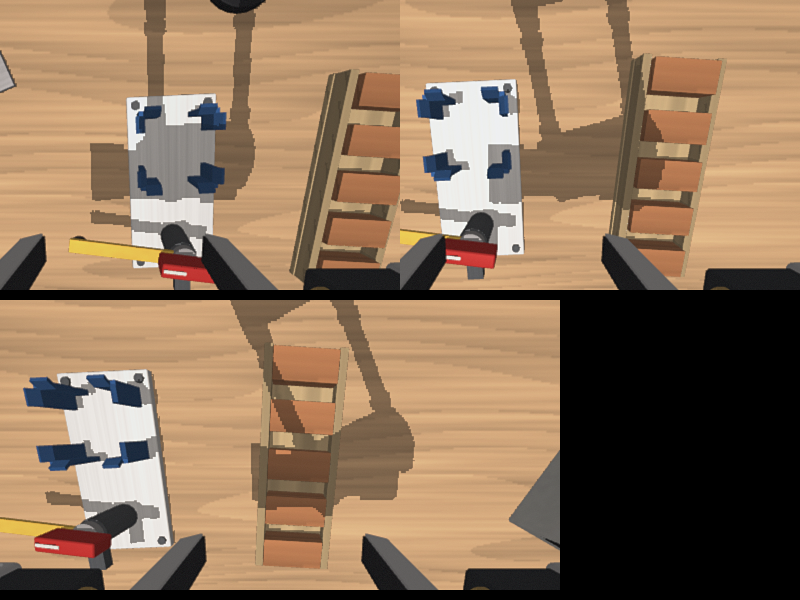

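The closer views show the fixture plate, its four blue posts, the pillar and the red knob, and the rack with five orange blocks bounding four slots. I'll now fit edge models to the views for accurate poses.

```bash
cat >> h.py <<'E'
from scipy.optimize import least_squares
from scipy.ndimage import map_coordinates
def rect(a,b,z,cx=0): 
    p=[(cx-a,-b,z),(cx+a,-b,z),(cx+a,b,z),(cx-a,b,z)];return [(p[i],p[(i+1)%4]) for i in range(4)]
def fit(frames,segs,p0,dz=None,passes=(10,6,4,3),fitz=False,maxrow=262,verbose=True):
    """p=[x,y,yaw,z] ; segs in object frame"""
    p=np.array(list(p0)[:3]+[p0[3] if len(p0)>3 else 0.],float);free=[0,1,2]+([3] if fitz else [])
    T=np.linspace(.06,.94,25)
    P=np.concatenate([np.outer(1-T,a)+np.outer(T,b) for a,b in np.array(segs,float)]);D=np.concatenate([np.repeat([np.array(b,float)-a],25,0) for a,b in np.array(segs,float)])
    gs=[cv2.GaussianBlur(cv2.cvtColor(f['frame'],cv2.COLOR_BGR2LAB),(0,0),.8).astype(float) for f in frames]
    def W(p,Q):
        c,s=np.cos(p[2]),np.sin(p[2]);return np.c_[c*Q[:,0]-s*Q[:,1]+p[0],s*Q[:,0]+c*Q[:,1]+p[1],Q[:,2]+p[3]]
    for r in passes:
        obs=[]
        for f,g in zip(frames,gs):
            u=proj(f,W(p,P));v=proj(f,W(p,P+D*.01));t=v-u;t/=np.linalg.norm(t,axis=1)[:,None];n=np.c_[-t[:,1],t[:,0]]
            k=np.arange(-r-1,r+1.01,.5);S=u[:,None]+n[:,None]*k[None,:,None]
            I=sum(np.abs(np.gradient(map_coordinates(g[:,:,c],[S[...,1],S[...,0]],order=1,mode='nearest'),axis=1)) for c in range(3))
            I=I*np.exp(-(k/r)**2/2);j=I.argmax(1);ok=(I.max(1)>4)&(u[:,0]>8)&(u[:,0]<552)&(u[:,1]>8)&(u[:,1]<maxrow)
            obs.append((f,ok,n,(u+n*k[j][:,None])))
        def res(q):
            pp=p.copy();pp[free]=q
            return np.concatenate([(((proj(f,W(pp,P))-m)*n).sum(1))[ok] for f,ok,n,m in obs])
        o=least_squares(res,p[free],loss='soft_l1',f_scale=.7,x_scale=[1,1,.02]+([1] if fitz else []));p[free]=o.x
    rr=res(o.x)
    if verbose: print('fit',np.round(p,3),'med|r|',round(np.median(abs(rr)),2),'n',len(rr))
    return p
L=lambda n:pickle.load(open(n+'.pkl','rb'))
E
python3 - <<'E'
from h import *
fs=[L('wA'),L('wB'),L('wC')]
for f in fs: print(onz(f,(300,100),12).round())
A,B,C=fs
# init plate centre from corner estimates
print([onz(A,(286,98),12).round(),onz(A,(375,95),12).round(),onz(C,(150,70),12).round(),onz(C,(173,246),12).round(),onz(B,(283,254),12).round()])
pl=rect(102.5,50,12)
c=(onz(A,(286,98),12)+onz(C,(173,246),12))/2
for fz in (False,True):
    p=fit(fs,pl,[c[0],c[1],.03],fitz=fz)
for f in fs: fit([f],pl,p[:3])
rk=[]
for x in (-120,-84,-66,-34,-16,16,34,66,84,120): rk.append(((x,-32,44),(x,32,44)))
for a,b in ((-120,-84),(-66,-34),(-16,16),(34,66),(84,120)): rk+=[((a,33.5,44),(b,33.5,44)),((a,-33.5,44),(b,-33.5,44))]
print(onz(C,(307,48),44).round(),onz(C,(293,262),44).round())
a=onz(C,(307,48),44);b=onz(C,(293,262),44);d=b-a;m=(a+b)/2
for fz in (False,True):
    p=fit([B,C],rk,[m[0],m[1],np.arctan2(d[1],d[0])],fitz=fz,passes=(8,5,3,3))
for f in (B,C): fit([f],rk,p[:3],passes=(5,3,3))
E
```

```text
[443. 127.  12.]
[458. 238.  12.]
[468. 378.  12.]
[array([441., 112.,  12.]), array([438., 210.,  12.]), array([437., 215.,  12.]), array([639., 223.,  12.]), array([640., 219.,  12.])]
fit [5.40275e+02 1.66017e+02 4.40000e-02 0.00000e+00] med|r| 0.51 n 255
fit [ 5.40084e+02  1.65582e+02  4.40000e-02 -2.62400e+00] med|r| 0.47 n 256
fit [5.40352e+02 1.65957e+02 4.20000e-02 0.00000e+00] med|r| 0.39 n 68
fit [5.39990e+02 1.66061e+02 4.40000e-02 0.00000e+00] med|r| 0.56 n 98
fit [5.40465e+02 1.66135e+02 4.30000e-02 0.00000e+00] med|r| 0.54 n 90
[423. 382.  44.] [647. 370.  44.]
fit [ 5.36974e+02  3.74714e+02 -6.10000e-02  0.00000e+00] med|r| 0.45 n 847
fit [ 5.37171e+02  3.74963e+02 -6.20000e-02 -1.30100e+00] med|r| 0.36 n 869
fit [ 5.36872e+02  3.73823e+02 -6.70000e-02  0.00000e+00] med|r| 0.5 n 410
fit [ 5.37009e+02  3.74884e+02 -6.10000e-02  0.00000e+00] med|r| 0.03 n 436
```

```bash
python3 - <<'E'
from h import *
p=[540.2,166,.043]
def rectify(f,z,s=2):
    xs=np.arange(-110,111,1/s);ys=np.arange(-60,61,1/s)
    X,Y=np.meshgrid(xs,ys);c,sn=np.cos(p[2]),np.sin(p[2])
    W=np.c_[(c*X-sn*Y+p[0]).ravel(),(sn*X+c*Y+p[1]).ravel(),np.full(X.size,z)]
    u=proj(f,W).astype(np.float32).reshape(X.shape+(2,))
    im=cv2.remap(f['frame'],u[...,0].copy(),u[...,1].copy(),cv2.INTER_LINEAR)
    for k in range(-100,101,20): cv2.line(im,(int((k+110)*s),0),(int((k+110)*s),6 if k else 14),(0,0,255),1)
    return im
rows=[np.hstack([rectify(L('wA'),z)[:,:330] ,rectify(L('wB'),z)[:,:330]]) for z in (12,74)]
big=np.vstack(rows);print(big.shape);cv2.imwrite('pics/rect.png',big)
E
```

```text
(484, 660, 3)
```

View pics/rect.png

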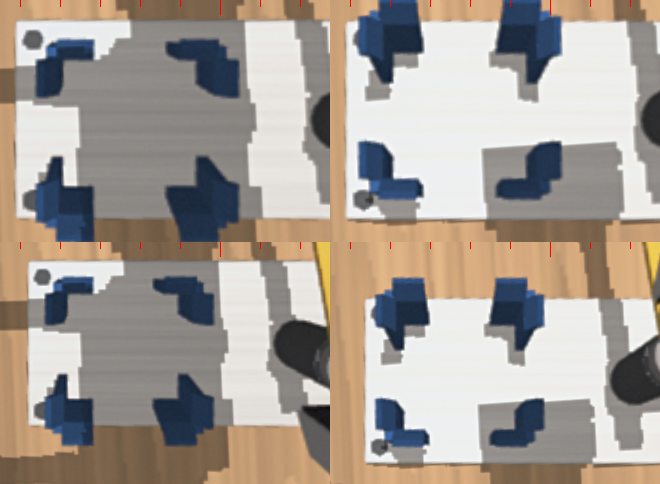

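The rectified plate shows the posts centred about 45 mm from the plate's centre, on the side away from the pillar. Post gaps of about 37 mm agree with the text. That puts the pocket at about (495.2, 164.1) with yaw 0.043, and the knob axis at about (600.1, 168.6). Next, the loose parts.

Emit:
{"name": "drive_tool", "arguments": {
  "plan": [
    {"dp": [0, -4, 2], "turn": [0, 0, 0]},
    {"dp": [0, -9, 4], "turn": [0, 0, 0]},
    {"dp": [0, -14, 4], "turn": [0, 0, 0]},
    {"dp": [0, -19, 4], "turn": [0, 0, 0]},
    {"dp": [0, -24, 4], "turn": [0, 0, 0]},
    {"dp": [1, -29, 4], "turn": [0, 0, 0]},
    {"dp": [1, -34, 4], "turn": [0, 0, 0]},
    {"dp": [2, -38, 4], "turn": [0, 0, 0]},
    {"dp": [2, -42, 4], "turn": [0, 0, 0]},
    {"dp": [2, -44, 4], "turn": [0, 0, 0]}
  ]
}}

```text
time_s: 9.7
eef_pos: [590.1, -84.0, 240.5]
ee_rot: [0.0, 0.001, 1.0, -0.001]
ft_force: [-1.0, 0.8, 0.5]
opening: 93.9
grip_force: 0.0
```

Emit:
{"name": "drive_tool", "arguments": {
  "plan": [
    {"dp": [0, 0, 0], "turn": [0, 0, 0]},
    {"dp": [0, 0, 0], "turn": [0, 0, 0]},
    {"dp": [0, 0, 0], "turn": [0, 0, 0]},
    {"dp": [0, 0, 0], "turn": [0, 0, 0]},
    {"dp": [0, 0, 0], "turn": [0, 0, 0]},
    {"dp": [0, 0, 0], "turn": [0, 0, 0]},
    {"dp": [0, 0, 0], "turn": [0, 0, 0]},
    {"dp": [0, 0, 0], "turn": [0, 0, 0]},
    {"dp": [0, 0, 0], "turn": [0, 0, 0]},
    {"dp": [0, 0, 0], "turn": [0, 0, 0]}
  ]
}}

```text
time_s: 10.7
eef_pos: [590.2, -80.2, 240.5]
ee_rot: [0.0, -0.0, 1.0, 0.0]
ft_force: [0.2, -0.5, 0.3]
opening: 93.8
grip_force: 0.0
```

```bash
python3 -c "
from h import *
snap('wD');print(robot.state()['eef_pos'],robot.state()['time_s'])"
```

```text
[590.14513586 -80.23136653 240.50528119] 10.75
```

Emit:
{"name": "drive_tool", "arguments": {
  "plan": [
    {"dp": [0, -4, 0], "turn": [0, 0, 0]},
    {"dp": [0, -8, 0], "turn": [0, 0, 0]},
    {"dp": [0, -10, 0], "turn": [0, 0, 0]},
    {"dp": [0, -10, 0], "turn": [0, 0, 0]},
    {"dp": [0, -10, 0], "turn": [0, 0, 0]},
    {"dp": [0, -10, 0], "turn": [0, 0, 0]},
    {"dp": [0, -10, 0], "turn": [0, 0, 0]},
    {"dp": [0, -10, 0], "turn": [0, 0, 0]},
    {"dp": [0, -10, 0], "turn": [0, 0, 0]},
    {"dp": [0, -10, 0], "turn": [0, 0, 0]}
  ]
}}

```text
time_s: 11.75
eef_pos: [590.2, -179.8, 240.6]
ee_rot: [0.0, -0.0, 1.0, 0.0]
ft_force: [-0.2, -0.5, 0.8]
opening: 94.0
grip_force: 0.0
```

```bash
python3 -c "
from h import *
f=snap('wE');print(robot.state()['eef_pos'],robot.state()['time_s'])
for l in ['cell_body','spacer','top_disc','card1']:
    print(l,[(np.round(x['box']).tolist(),round(x['p'],2)) for x in robot.search_frame(l,f)[:3]])
a=[cv2.imread('pics/%s.png'%n)[:290] for n in ['wD','wE']]
cv2.imwrite('pics/de.png',np.vstack(a))"
```

```text
[ 590.20412532 -179.90042961  240.58315492] 11.8
cell_body [([273.0, 132.0, 60.0, 58.0], 0.96)]
spacer [([275.0, 205.0, 58.0, 62.0], 0.59)]
top_disc [([360.0, 0.0, 60.0, 74.0], 0.65)]
card1 [([155.0, 0.0, 54.0, 23.0], 0.86), ([20.0, 132.0, 81.0, 74.0], 0.86), ([0.0, 0.0, 62.0, 69.0], 0.86)]
```

View pics/de.png

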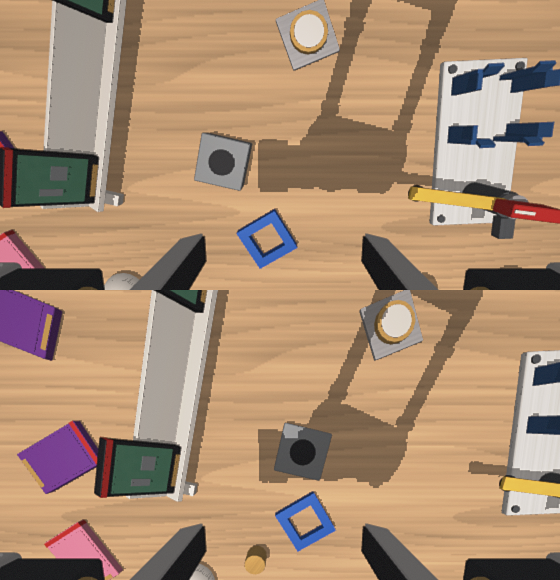

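This pair shows the body at wD (222,161), the spacer at (267,239) and the disc at (308,33). The red-banded real card has a green face and black case and leans on the stand at (50,178). The purple and pink look-alikes lie flat outside the stand and are left alone.

```bash
python3 - <<'E'
from h import *
D,E,W2=L('wD'),L('wE'),L('w2')
S=lambda z:rect(30,30,z)
b=onz(D,(224,158),30);s=onz(D,(267,239),16);d=onz(D,(308,35),8)
print(b,s,d)
for n,p0,z,fs,yaw in [('body',b,30,[D,E],-.15),('spacer',s,16,[D,E],.5),('disc',d,8,[D,E,W2],.3)]:
    for fz in (False,True): p=fit(fs,S(z),[p0[0],p0[1],yaw],fitz=fz,maxrow=285 if n=='spacer' else 262,passes=(8,6,4,3,2.5)); print(n)
    for f in fs: fit([f],S(z),p[:3],maxrow=285 if n=='spacer' else 262,passes=(4,3,2.5))
E
```

```text
[ 553.17898512 -152.6886089    30.        ] [ 662.32382041 -102.06688229   16.        ] [410.6457531  -51.10352781   8.        ]
fit [ 5.58286e+02 -1.56825e+02 -2.28000e-01  0.00000e+00] med|r| 0.42 n 200
body
fit [ 5.58367e+02 -1.56860e+02 -2.28000e-01 -8.04000e-01] med|r| 0.37 n 200
body
fit [ 5.58243e+02 -1.56806e+02 -2.30000e-01  0.00000e+00] med|r| 0.47 n 100
fit [ 5.58335e+02 -1.56855e+02 -2.25000e-01  0.00000e+00] med|r| 0.01 n 100
fit [ 6.62110e+02 -1.01986e+02  5.49000e-01  0.00000e+00] med|r| 0.99 n 118
spacer
fit [ 6.56938e+02 -1.01546e+02  5.37000e-01  1.52350e+01] med|r| 0.06 n 119
spacer
fit [ 6.61945e+02 -1.02297e+02  5.40000e-01  0.00000e+00] med|r| 0.99 n 100
fit [ 6.53681e+02 -9.87410e+01  3.20000e-01  0.00000e+00] med|r| 0.87 n 34
fit [ 4.10496e+02 -5.20900e+01  3.76000e-01  0.00000e+00] med|r| 0.5 n 267
disc
fit [ 4.10386e+02 -5.19010e+01  3.73000e-01 -7.86000e-01] med|r| 0.49 n 268
disc
fit [ 4.11051e+02 -5.14260e+01  3.69000e-01  0.00000e+00] med|r| 0.48 n 85
fit [ 4.11092e+02 -5.29290e+01  3.77000e-01  0.00000e+00] med|r| 0.5 n 85
fit [ 4.09801e+02 -5.22560e+01  3.80000e-01  0.00000e+00] med|r| 0.48 n 99
```

Emit:
{"name": "drive_tool", "arguments": {
  "plan": [
    {"dp": [-1.6, 1.2, -3], "turn": [0, 0, -0.12]},
    {"dp": [-3.2, 2.3, -7], "turn": [0, 0, -0.228]},
    {"dp": [-3.2, 2.35, -11], "turn": [0, 0, -0.228]},
    {"dp": [-3.2, 2.35, -15], "turn": [0, 0, -0.228]},
    {"dp": [-3.2, 2.35, -18], "turn": [0, 0, -0.228]},
    {"dp": [-3.2, 2.35, -20.5], "turn": [0, 0, -0.228]},
    {"dp": [-3.2, 2.35, -22], "turn": [0, 0, -0.228]},
    {"dp": [-3.2, 2.35, -23], "turn": [0, 0, -0.228]},
    {"dp": [-3.2, 2.35, -23.4], "turn": [0, 0, -0.228]},
    {"dp": [-3.2, 2.35, -23.4], "turn": [0, 0, -0.228]}
  ]
}}

```text
time_s: 13.0
eef_pos: [558.3, -156.8, 6.4]
ee_rot: [0.0, 0.114, 0.994, 0.0]
ft_force: [0.1, 0.6, 0.5]
opening: 94.0
grip_force: 0.0
```

Emit:
{"name": "drive_tool", "arguments": {
  "plan": [
    {"dp": [0, 0, 0], "turn": [0, 0, 0]},
    {"dp": [0, 0, 0], "turn": [0, 0, 0]},
    {"dp": [0, 0, 0], "turn": [0, 0, 0]},
    {"dp": [0, 0, 0], "turn": [0, 0, 0]},
    {"dp": [0, 0, 0], "turn": [0, 0, 0]},
    {"dp": [0, 0, 0], "turn": [0, 0, 0]},
    {"dp": [0, 0, 0], "turn": [0, 0, 0]},
    {"dp": [0, 0, 0], "turn": [0, 0, 0]},
    {"dp": [0, 0, 0], "turn": [0, 0, 0]},
    {"dp": [0, 0, 0], "turn": [0, 0, 0]}
  ],
  "fingers": 0,
  "squeeze": 30
}}

```text
time_s: 14.0
eef_pos: [558.4, -156.8, 6.9]
ee_rot: [0.0, 0.114, 0.994, -0.0]
ft_force: [-0.0, 0.0, 5.3]
opening: 59.5
grip_force: 30.0
```

Emit:
{"name": "drive_tool", "arguments": {
  "plan": [
    {"dp": [0, 0, 2], "turn": [0, 0, 0]},
    {"dp": [0, 0, 5], "turn": [0, 0, 0]},
    {"dp": [0, 0, 9], "turn": [0, 0, 0]},
    {"dp": [-0.5, 2, 13], "turn": [0, 0, 0]},
    {"dp": [-1.2, 6, 14], "turn": [0, 0, 0.05]},
    {"dp": [-2, 10, 14], "turn": [0, 0, 0.1]},
    {"dp": [-2.8, 14, 14], "turn": [0, 0, 0.15]},
    {"dp": [-3.5, 18, 14], "turn": [0, 0, 0.2]},
    {"dp": [-4.3, 22, 14], "turn": [0, 0, 0.25]},
    {"dp": [-5.1, 26, 14], "turn": [0, 0, 0.271]}
  ]
}}

```text
time_s: 15.0
eef_pos: [506.1, 104.8, 145.6]
ee_rot: [-0.001, -0.022, 1.0, 0.0]
ft_force: [0.6, 1.0, -0.9]
opening: 59.6
grip_force: 30.0
```

Emit:
{"name": "drive_tool", "arguments": {
  "plan": [
    {"dp": [-0.7, 3, 0], "turn": [0, 0, 0]},
    {"dp": [-1.1, 5.5, 0], "turn": [0, 0, 0]},
    {"dp": [-1.21, 6.1, 0], "turn": [0, 0, 0]},
    {"dp": [-1.21, 6.1, 0], "turn": [0, 0, 0]},
    {"dp": [-1.21, 6.1, -1], "turn": [0, 0, 0]},
    {"dp": [-1.21, 6.1, -3], "turn": [0, 0, 0]},
    {"dp": [-1.21, 6.1, -5], "turn": [0, 0, 0]},
    {"dp": [-1.21, 6.1, -6], "turn": [0, 0, 0]},
    {"dp": [-1.21, 6.1, -6], "turn": [0, 0, 0]},
    {"dp": [-1.21, 6.1, -6], "turn": [0, 0, 0]}
  ]
}}

```text
time_s: 16.0
eef_pos: [495.5, 163.7, 86.6]
ee_rot: [0.0, -0.021, 1.0, -0.0]
ft_force: [0.2, -0.5, -1.2]
opening: 59.8
grip_force: 30.0
```

Emit:
{"name": "drive_tool", "arguments": {
  "plan": [
    {"dp": [0, 0, -0.7], "turn": [0, 0, 0]},
    {"dp": [0, 0, -1.4], "turn": [0, 0, 0]},
    {"dp": [0, 0, -2.1], "turn": [0, 0, 0]},
    {"dp": [0, 0, -2.8], "turn": [0, 0, 0]},
    {"dp": [0, 0, -3.5], "turn": [0, 0, 0]},
    {"dp": [0, 0, -4.2], "turn": [0, 0, 0]},
    {"dp": [0, 0, -4.9], "turn": [0, 0, 0]},
    {"dp": [0, 0, -5.6], "turn": [0, 0, 0]},
    {"dp": [0, 0, -5.6], "turn": [0, 0, 0]},
    {"dp": [0, 0, -5.6], "turn": [0, 0, 0]}
  ]
}}

```text
time_s: 17.0
eef_pos: [495.0, 164.3, 30.3]
ee_rot: [-0.0, -0.022, 1.0, -0.0]
ft_force: [0.5, 0.0, -1.8]
opening: 59.9
grip_force: 30.0
```

No contact on the way in. I'll seat it, release and rise.

Emit:
{"name": "drive_tool", "arguments": {
  "plan": [
    {"dp": [0, 0, -0.5], "turn": [0, 0, 0]},
    {"dp": [0, 0, -1.0], "turn": [0, 0, 0]},
    {"dp": [0, 0, -1.15], "turn": [0, 0, 0]},
    {"dp": [0, 0, -1.15], "turn": [0, 0, 0]},
    {"dp": [0, 0, -1.15], "turn": [0, 0, 0]},
    {"dp": [0, 0, -1.15], "turn": [0, 0, 0]},
    {"dp": [0, 0, -1.15], "turn": [0, 0, 0]},
    {"dp": [0, 0, -1.15], "turn": [0, 0, 0]},
    {"dp": [0, 0, -1.15], "turn": [0, 0, 0]},
    {"dp": [0, 0, -1.15], "turn": [0, 0, 0]}
  ]
}}

```text
time_s: 18.0
eef_pos: [495.1, 164.3, 19.0]
ee_rot: [0.0, -0.022, 1.0, 0.0]
ft_force: [-0.2, 0.4, -1.1]
opening: 59.9
grip_force: 30.0
```

Emit:
{"name": "drive_tool", "arguments": {
  "plan": [
    {"dp": [0, 0, 0], "turn": [0, 0, 0]},
    {"dp": [0, 0, 0], "turn": [0, 0, 0]},
    {"dp": [0, 0, 0], "turn": [0, 0, 0]},
    {"dp": [0, 0, 0], "turn": [0, 0, 0]},
    {"dp": [0, 0, 0], "turn": [0, 0, 0]},
    {"dp": [0, 0, 2], "turn": [0, 0, 0]},
    {"dp": [0, 0, 6], "turn": [0, 0, 0]},
    {"dp": [0, 0, 11], "turn": [0, 0, 0]},
    {"dp": [0, 0, 16], "turn": [0, 0, 0]},
    {"dp": [0, 0, 20], "turn": [0, 0, 0]}
  ],
  "fingers": 1
}}

```text
time_s: 19.0
eef_pos: [495.5, 164.4, 222.1]
ee_rot: [0.001, -0.022, 1.0, 0.0]
ft_force: [0.8, -0.0, 0.4]
opening: 93.9
grip_force: 0.0
```

```bash
python3 - <<'E'
from h import *
f=snap('wF')
fit([f],rect(30,30,42),[495.2,164.1,.043],passes=(5,3,2.5));fit([f],rect(30,30,42),[495.2,164.1,.043],passes=(5,3,2.5),fitz=True)
E
```

```text
fit [4.93785e+02 1.64298e+02 3.40000e-02 0.00000e+00] med|r| 0.51 n 100
fit [4.91019e+02 1.63148e+02 5.40000e-02 1.28230e+01] med|r| 0.5 n 100
```

Emit:
{"name": "drive_tool", "arguments": {
  "plan": [
    {"dp": [2.5, -3.5, 0], "turn": [0, 0, -0.043]},
    {"dp": [5, -7, 0], "turn": [0, 0, -0.043]},
    {"dp": [7.5, -10.5, 0], "turn": [0, 0, -0.043]},
    {"dp": [10, -14, 0], "turn": [0, 0, -0.043]},
    {"dp": [13, -18, 0], "turn": [0, 0, -0.043]},
    {"dp": [16, -22, 0], "turn": [0, 0, -0.043]},
    {"dp": [19, -25, 0], "turn": [0, 0, -0.043]},
    {"dp": [20.5, -26.4, 0], "turn": [0, 0, -0.043]},
    {"dp": [20.5, -26.4, 0], "turn": [0, 0, -0.043]},
    {"dp": [20.5, -26.4, 0], "turn": [0, 0, -0.043]}
  ]
}}

```text
time_s: 20.05
eef_pos: [699.5, -99.5, 218.0]
ee_rot: [-0.001, 0.0, 1.0, 0.001]
ft_force: [0.0, 0.4, -0.4]
opening: 94.1
grip_force: 0.0
```

```bash
python3 - <<'E'
from h import *
f=snap('wG');s=robot.state();print(s['eef_pos'],s['time_s'])
bx=robot.search_frame('spacer',f)[:2];print(bx)
x,y,w,h=bx[0]['box'];c=onz(f,(x+w/2,y+h/2),12)
sp=rect(30,30,16)+rect(18,18,16)
print(c)
fit([f],sp,[c[0],c[1],.54],passes=(6,4,3,2.5),maxrow=270)
fit([f],sp,[c[0],c[1],.54],passes=(6,4,3,2.5),maxrow=270,fitz=True)
fit([f,L('wD')],sp,[c[0],c[1],.54],passes=(6,4,3,2.5),maxrow=270,fitz=True)
E
```

```text
[699.16604963 -98.83909858 218.54103082] 20.1
[{'box': [208.9, 120.1, 65.3, 65.9], 'p': 0.86}]
[ 655.76808422 -149.49289238   12.        ]
fit [ 6.53567e+02 -1.49951e+02  5.40000e-01  0.00000e+00] med|r| 0.02 n 200
fit [ 6.53704e+02 -1.50248e+02  5.39000e-01 -1.80900e+00] med|r| 0.04 n 200
fit [ 6.53462e+02 -1.49725e+02  5.39000e-01  3.54600e+00] med|r| 0.43 n 218
```

The spacer has been knocked to about (653.6, −150.0), yaw 0.540, so I'll grasp it there. I'll use the quarter-turned grasp, which keeps the fingers away from the brass fitting.

Emit:
{"name": "drive_tool", "arguments": {
  "plan": [
    {"dp": [-1, -1, 0], "turn": [0, 0, -0.13]},
    {"dp": [-2.5, -2.5, -2], "turn": [0, 0, -0.26]},
    {"dp": [-4, -4.5, -4], "turn": [0, 0, -0.4]},
    {"dp": [-4.65, -5.03, -6], "turn": [0, 0, -0.53]},
    {"dp": [-4.65, -5.03, -8], "turn": [0, 0, -0.66]},
    {"dp": [-4.65, -5.03, -10], "turn": [0, 0, -0.8]},
    {"dp": [-4.65, -5.03, -12], "turn": [0, 0, -0.93]},
    {"dp": [-4.65, -5.03, -14], "turn": [0, 0, -1.031]},
    {"dp": [-4.65, -5.03, -16], "turn": [0, 0, -1.031]},
    {"dp": [-4.65, -5.03, -17], "turn": [0, 0, -1.031]}
  ]
}}

```text
time_s: 21.15
eef_pos: [651.9, -148.2, 48.0]
ee_rot: [-0.001, 0.492, 0.87, -0.0]
ft_force: [0.4, 0.6, 0.1]
opening: 94.0
grip_force: 0.0
```

Emit:
{"name": "drive_tool", "arguments": {
  "plan": [
    {"dp": [0, 0, -1.5], "turn": [0, 0, 0]},
    {"dp": [0, 0, -3], "turn": [0, 0, 0]},
    {"dp": [0, 0, -4], "turn": [0, 0, 0]},
    {"dp": [0, 0, -4.6], "turn": [0, 0, 0]},
    {"dp": [0, 0, -4.6], "turn": [0, 0, 0]},
    {"dp": [0, 0, -4.6], "turn": [0, 0, 0]},
    {"dp": [0, 0, -4.6], "turn": [0, 0, 0]},
    {"dp": [0, 0, -4.6], "turn": [0, 0, 0]},
    {"dp": [0, 0, -4.6], "turn": [0, 0, 0]},
    {"dp": [0, 0, -4.6], "turn": [0, 0, 0]}
  ]
}}

```text
time_s: 22.15
eef_pos: [653.7, -150.1, 3.2]
ee_rot: [0.0, 0.493, 0.87, 0.0]
ft_force: [0.2, 0.4, 0.3]
opening: 94.1
grip_force: 0.0
```

Emit:
{"name": "drive_tool", "arguments": {
  "plan": [
    {"dp": [0, 0, 0], "turn": [0, 0, 0]},
    {"dp": [0, 0, 0], "turn": [0, 0, 0]},
    {"dp": [0, 0, 0], "turn": [0, 0, 0]},
    {"dp": [0, 0, 0], "turn": [0, 0, 0]},
    {"dp": [0, 0, 0], "turn": [0, 0, 0]},
    {"dp": [0, 0, 0], "turn": [0, 0, 0]},
    {"dp": [0, 0, 0], "turn": [0, 0, 0]},
    {"dp": [0, 0, 0], "turn": [0, 0, 0]},
    {"dp": [0, 0, 0], "turn": [0, 0, 0]},
    {"dp": [0, 0, 0], "turn": [0, 0, 0]}
  ],
  "fingers": 0,
  "squeeze": 25
}}

```text
time_s: 23.15
eef_pos: [653.5, -150.0, 3.0]
ee_rot: [0.0, 0.493, 0.87, 0.0]
ft_force: [-0.9, -0.4, 0.5]
opening: 59.6
grip_force: 25.0
```

Emit:
{"name": "drive_tool", "arguments": {
  "plan": [
    {"dp": [0, 0, 2], "turn": [0, 0, 0]},
    {"dp": [0, 0, 5], "turn": [0, 0, 0]},
    {"dp": [0, 0, 9], "turn": [0, 0, 0.1]},
    {"dp": [-1, 2, 13], "turn": [0, 0, 0.2]},
    {"dp": [-3, 6, 15], "turn": [0, 0, 0.33]},
    {"dp": [-5, 10, 15], "turn": [0, 0, 0.46]},
    {"dp": [-7, 14, 15], "turn": [0, 0, 0.6]},
    {"dp": [-9, 18, 15], "turn": [0, 0, 0.73]},
    {"dp": [-11, 22, 15], "turn": [0, 0, 0.86]},
    {"dp": [-13, 26, 15], "turn": [0, 0, 0.98]}
  ]
}}

```text
time_s: 24.15
eef_pos: [522.4, 111.4, 153.1]
ee_rot: [0.0, 0.023, 1.0, 0.0]
ft_force: [1.2, 1.1, 0.2]
opening: 59.6
grip_force: 25.0
```

Emit:
{"name": "drive_tool", "arguments": {
  "plan": [
    {"dp": [-1.5, 3, 0], "turn": [0, 0, 0.05]},
    {"dp": [-2.5, 5, 0], "turn": [0, 0, 0.094]},
    {"dp": [-2.85, 5.43, 0], "turn": [0, 0, 0.094]},
    {"dp": [-2.85, 5.43, 0], "turn": [0, 0, 0.094]},
    {"dp": [-2.85, 5.43, -1], "turn": [0, 0, 0.094]},
    {"dp": [-2.85, 5.43, -3], "turn": [0, 0, 0.094]},
    {"dp": [-2.85, 5.43, -5], "turn": [0, 0, 0.094]},
    {"dp": [-2.85, 5.43, -6.5], "turn": [0, 0, 0.094]},
    {"dp": [-2.85, 5.43, -7], "turn": [0, 0, 0.094]},
    {"dp": [-2.85, 5.43, -7], "turn": [0, 0, 0.094]}
  ]
}}

```text
time_s: 25.15
eef_pos: [494.9, 163.2, 81.8]
ee_rot: [-0.001, -0.021, 1.0, -0.0]
ft_force: [0.5, -0.2, -0.9]
opening: 59.4
grip_force: 25.0
```

```bash
python3 - <<'E'
from h import *
f=snap('wH');s=robot.state();print(s['eef_pos'],s['ee_rot'],s['ft_force'])
im=f['frame'];c=im[90:300,180:400];cv2.imwrite('pics/h.png',cv2.resize(c,None,fx=2.8,fy=2.8))
fit([f],rect(30,30,16)+rect(18,18,16),[495.2,164.2,.043,80],passes=(5,3,2.5))
E
```

```text
[495.50651543 163.56617909  82.69841042] [-2.05603164e-04 -2.09120947e-02  9.99781295e-01 -6.73909499e-05] [-0.62544747  0.37225758 -0.55308843]
fit [4.95120e+02 1.63221e+02 4.20000e-02 8.00000e+01] med|r| 0.45 n 108
```

View pics/h.png

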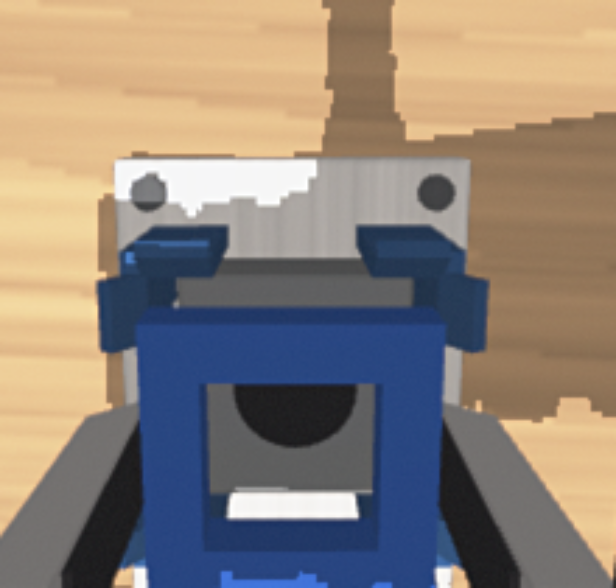

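The crop shows the spacer held level above the posts, with the body below it seated between the posts. I'll lower it.

Emit:
{"name": "drive_tool", "arguments": {
  "plan": [
    {"dp": [0, 0, -0.6], "turn": [0, 0, 0]},
    {"dp": [0, 0, -1.2], "turn": [0, 0, 0]},
    {"dp": [0, 0, -1.8], "turn": [0, 0, 0]},
    {"dp": [0, 0, -2.4], "turn": [0, 0, 0]},
    {"dp": [0, 0, -3], "turn": [0, 0, 0]},
    {"dp": [0, 0, -3.4], "turn": [0, 0, 0]},
    {"dp": [0, 0, -3.7], "turn": [0, 0, 0]},
    {"dp": [0, 0, -3.75], "turn": [0, 0, 0]},
    {"dp": [0, 0, -3.75], "turn": [0, 0, 0]},
    {"dp": [0, 0, -3.75], "turn": [0, 0, 0]}
  ]
}}

```text
time_s: 26.2
eef_pos: [495.3, 164.4, 45.7]
ee_rot: [0.0, -0.022, 1.0, 0.0]
ft_force: [-0.3, 0.3, -0.8]
opening: 59.6
grip_force: 25.0
```

Emit:
{"name": "drive_tool", "arguments": {
  "plan": [
    {"dp": [0, 0, 0], "turn": [0, 0, 0]},
    {"dp": [0, 0, 0], "turn": [0, 0, 0]},
    {"dp": [0, 0, 0], "turn": [0, 0, 0]},
    {"dp": [0, 0, 0], "turn": [0, 0, 0]},
    {"dp": [0, 0, 0], "turn": [0, 0, 0]},
    {"dp": [0, 0, 2], "turn": [0, 0, 0]},
    {"dp": [0, 0, 6], "turn": [0, 0, 0]},
    {"dp": [0, 0, 11], "turn": [0, 0, 0]},
    {"dp": [0, 0, 16], "turn": [0, 0, 0]},
    {"dp": [0, 0, 18], "turn": [0, 0, 0]}
  ],
  "fingers": 1
}}

```text
time_s: 27.2
eef_pos: [497.3, 164.8, 230.7]
ee_rot: [0.004, -0.022, 1.0, 0.001]
ft_force: [0.2, 0.3, -0.6]
opening: 93.9
grip_force: 0.0
```

```bash
python3 - <<'E'
from h import *
f=snap('wI');s=robot.state();print(s['eef_pos'],s['ft_force'])
fit([f],rect(30,30,58)+rect(18,18,58),[495.2,164.2,.043],passes=(5,3,2.5))
fit([f],rect(30,30,58)+rect(18,18,58),[495.2,164.2,.043],passes=(5,3,2.5),fitz=True)
E
```

```text
[498.26093645 164.95937309 232.2278101 ] [1.04184458 0.17522414 1.57705519]
fit [4.95570e+02 1.64517e+02 4.70000e-02 0.00000e+00] med|r| 0.37 n 200
fit [4.95108e+02 1.64474e+02 4.40000e-02 1.63900e+00] med|r| 0.44 n 200
```

Emit:
{"name": "drive_tool", "arguments": {
  "plan": [
    {"dp": [0, -4, 0], "turn": [0, 0, -0.043]},
    {"dp": [0, -8, 0], "turn": [0, 0, -0.043]},
    {"dp": [-1, -12, 0], "turn": [0, 0, -0.043]},
    {"dp": [-2, -16, 0], "turn": [0, 0, -0.043]},
    {"dp": [-3, -19, 0], "turn": [0, 0, -0.043]},
    {"dp": [-3, -21, 0], "turn": [0, 0, -0.043]},
    {"dp": [-3, -21, 0], "turn": [0, 0, -0.043]},
    {"dp": [-3, -21, 0], "turn": [0, 0, -0.043]},
    {"dp": [-3, -21, 0], "turn": [0, 0, -0.043]},
    {"dp": [-3, -21, 0], "turn": [0, 0, -0.043]}
  ]
}}

```text
time_s: 28.25
eef_pos: [465.1, -44.6, 225.3]
ee_rot: [-0.0, -0.001, 1.0, 0.0]
ft_force: [0.2, 0.6, 0.9]
opening: 94.3
grip_force: 0.0
```

```bash
python3 - <<'E'
from h import *
f=snap('wJ');s=robot.state();print(s['eef_pos'],s['time_s'])
bx=robot.search_frame('top_disc',f)[:2];print(bx)
x,y,w,h=bx[0]['box'];c=onz(f,(x+w/2,y+h/2),6);print(c)
for fz in (0,1): fit([f],rect(30,30,8),[c[0],c[1],.376],passes=(7,5,4,3,2.5),fitz=fz)
E
```

```text
[465.10243982 -44.69214218 225.331099  ] 28.3
[{'box': [244.9, 108.5, 57.6, 65.7], 'p': 0.84}]
[408.32086847 -56.45834295   6.        ]
fit [ 4.10279e+02 -5.15830e+01  3.69000e-01  0.00000e+00] med|r| 0.47 n 100
fit [ 4.10374e+02 -5.15840e+01  3.70000e-01 -2.71100e+00] med|r| 0.07 n 100
```

Emit:
{"name": "drive_tool", "arguments": {
  "plan": [
    {"dp": [-2.5, -0.3, -3], "turn": [0, 0, 0.13]},
    {"dp": [-5.48, -0.6, -7], "turn": [0, 0, 0.26]},
    {"dp": [-5.48, -0.6, -11], "turn": [0, 0, 0.372]},
    {"dp": [-5.48, -0.6, -15], "turn": [0, 0, 0.372]},
    {"dp": [-5.48, -0.6, -18], "turn": [0, 0, 0.372]},
    {"dp": [-5.48, -0.6, -20], "turn": [0, 0, 0.372]},
    {"dp": [-5.48, -0.6, -21.5], "turn": [0, 0, 0.372]},
    {"dp": [-5.48, -0.6, -22.1], "turn": [0, 0, 0.372]},
    {"dp": [-5.48, -0.6, -22.35], "turn": [0, 0, 0.372]},
    {"dp": [-5.48, -0.6, -22.35], "turn": [0, 0, 0.372]}
  ]
}}

```text
time_s: 29.35
eef_pos: [410.7, -51.6, 2.2]
ee_rot: [0.0, -0.185, 0.983, -0.0]
ft_force: [-0.5, -0.1, -0.4]
opening: 94.0
grip_force: 0.0
```

Emit:
{"name": "drive_tool", "arguments": {
  "plan": [
    {"dp": [0, 0, 0], "turn": [0, 0, 0]},
    {"dp": [0, 0, 0], "turn": [0, 0, 0]},
    {"dp": [0, 0, 0], "turn": [0, 0, 0]},
    {"dp": [0, 0, 0], "turn": [0, 0, 0]},
    {"dp": [0, 0, 0], "turn": [0, 0, 0]},
    {"dp": [0, 0, 0], "turn": [0, 0, 0]},
    {"dp": [0, 0, 0], "turn": [0, 0, 0]},
    {"dp": [0, 0, 0], "turn": [0, 0, 0]},
    {"dp": [0, 0, 0], "turn": [0, 0, 0]},
    {"dp": [0, 0, 0], "turn": [0, 0, 0]}
  ],
  "fingers": 0,
  "squeeze": 30
}}

```text
time_s: 30.35
eef_pos: [410.3, -51.7, 2.2]
ee_rot: [0.0, -0.185, 0.983, 0.0]
ft_force: [0.3, 1.0, 5.2]
opening: 59.5
grip_force: 30.0
```

Emit:
{"name": "drive_tool", "arguments": {
  "plan": [
    {"dp": [0, 0, 1], "turn": [0, 0, 0]},
    {"dp": [0, 0, 3], "turn": [0, 0, 0]},
    {"dp": [0, 0, 6], "turn": [0, 0, 0]},
    {"dp": [0, 0, 10], "turn": [0, 0, -0.05]},
    {"dp": [1, 2.5, 13.5], "turn": [0, 0, -0.12]},
    {"dp": [2.5, 6, 14], "turn": [0, 0, -0.2]},
    {"dp": [4, 10, 14], "turn": [0, 0, -0.28]},
    {"dp": [5.5, 14, 14], "turn": [0, 0, -0.329]},
    {"dp": [7, 18, 14], "turn": [0, 0, -0.329]},
    {"dp": [8.48, 21.6, 14], "turn": [0, 0, -0.329]}
  ]
}}

```text
time_s: 31.35
eef_pos: [495.0, 166.1, 142.1]
ee_rot: [-0.0, -0.022, 1.0, -0.0]
ft_force: [0.5, -1.0, -1.9]
opening: 59.8
grip_force: 30.0
```

Emit:
{"name": "drive_tool", "arguments": {
  "plan": [
    {"dp": [0, 0, 0], "turn": [0, 0, 0]},
    {"dp": [0, 0, 0], "turn": [0, 0, 0]},
    {"dp": [0, 0, 0], "turn": [0, 0, 0]},
    {"dp": [0, 0, -1.5], "turn": [0, 0, 0]},
    {"dp": [0, 0, -3], "turn": [0, 0, 0]},
    {"dp": [0, 0, -4.5], "turn": [0, 0, 0]},
    {"dp": [0, 0, -5.5], "turn": [0, 0, 0]},
    {"dp": [0, 0, -5.5], "turn": [0, 0, 0]},
    {"dp": [0, 0, -5.5], "turn": [0, 0, 0]},
    {"dp": [0, 0, -5.5], "turn": [0, 0, 0]}
  ]
}}

```text
time_s: 32.35
eef_pos: [495.7, 164.1, 87.8]
ee_rot: [0.001, -0.021, 1.0, 0.0]
ft_force: [0.1, -1.0, -1.2]
opening: 59.6
grip_force: 30.0
```

```bash
python3 - <<'E'
from h import *
f=snap('wK');s=robot.state();print(s['eef_pos'],s['ft_force'])
fit([f],rect(30,30,8),[495.2,164.3,.043,85],passes=(5,3,2.5))
E
```

```text
[495.71875553 164.27766985  87.80231116] [-0.28480024  0.5074007  -1.24727535]
fit [4.94017e+02 1.64055e+02 4.50000e-02 8.50000e+01] med|r| 0.04 n 55
```

Emit:
{"name": "drive_tool", "arguments": {
  "plan": [
    {"dp": [0, 0, -0.5], "turn": [0, 0, 0]},
    {"dp": [0, 0, -1], "turn": [0, 0, 0]},
    {"dp": [0, 0, -1.5], "turn": [0, 0, 0]},
    {"dp": [0, 0, -2], "turn": [0, 0, 0]},
    {"dp": [0, 0, -2.4], "turn": [0, 0, 0]},
    {"dp": [0, 0, -2.65], "turn": [0, 0, 0]},
    {"dp": [0, 0, -2.65], "turn": [0, 0, 0]},
    {"dp": [0, 0, -2.65], "turn": [0, 0, 0]},
    {"dp": [0, 0, -2.65], "turn": [0, 0, 0]},
    {"dp": [0, 0, -2.65], "turn": [0, 0, 0]}
  ]
}}

```text
time_s: 33.4
eef_pos: [495.1, 164.3, 60.5]
ee_rot: [0.0, -0.022, 1.0, 0.0]
ft_force: [-0.1, 0.6, -3.4]
opening: 59.5
grip_force: 30.0
```

Emit:
{"name": "drive_tool", "arguments": {
  "plan": [
    {"dp": [0, 0, 0], "turn": [0, 0, 0]},
    {"dp": [0, 0, 0], "turn": [0, 0, 0]},
    {"dp": [0, 0, 0], "turn": [0, 0, 0]},
    {"dp": [0, 0, 0], "turn": [0, 0, 0]},
    {"dp": [0, 0, 0], "turn": [0, 0, 0]},
    {"dp": [0, 0, 2], "turn": [0, 0, 0]},
    {"dp": [0, 0, 6], "turn": [0, 0, 0]},
    {"dp": [0, 0, 10], "turn": [0, 0, 0]},
    {"dp": [0, 0, 14], "turn": [0, 0, 0]},
    {"dp": [0, 0, 15], "turn": [0, 0, 0]}
  ],
  "fingers": 1
}}

```text
time_s: 34.4
eef_pos: [497.6, 164.8, 215.2]
ee_rot: [0.004, -0.022, 1.0, 0.001]
ft_force: [0.7, 0.3, -0.3]
opening: 93.9
grip_force: 0.0
```

```bash
python3 - <<'E'
from h import *
f=snap('wL');s=robot.state();print(s['eef_pos'],s['ft_force'])
for fz in (0,1):fit([f],rect(30,30,66),[495.2,164.3,.043],passes=(5,3,2.5),fitz=fz)
cv2.imwrite('pics/l.png',cv2.resize(f['frame'][60:300,180:420],None,fx=2.5,fy=2.5))
E
```

```text
[497.3245491  164.79837516 214.60018674] [ 0.73037238 -0.03223091  1.28122524]
fit [4.94511e+02 1.64050e+02 4.60000e-02 0.00000e+00] med|r| 0.25 n 100
fit [4.89187e+02 1.62989e+02 3.40000e-02 1.66250e+01] med|r| 0.52 n 100
```

View pics/l.png

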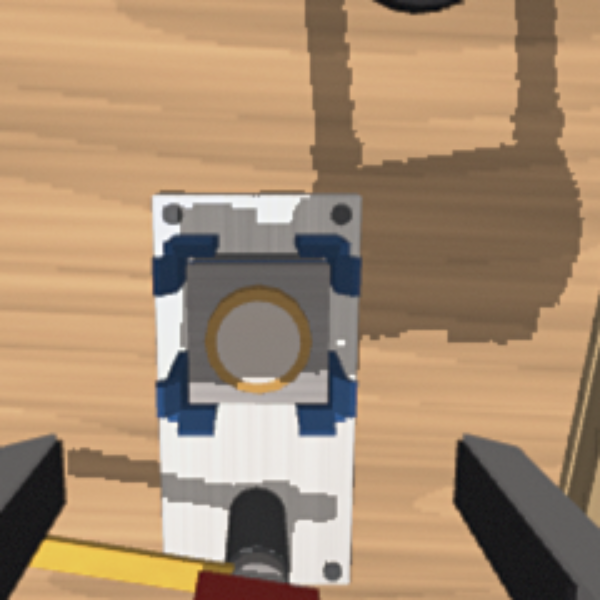

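The stack is seated flat between all four posts in the crop. Next I'll check the knob from the earlier views.

```bash
python3 - <<'E'
from h import *
bar=rect(26,7,122);y0=np.pi+1.4+.043
for fs in (['wC'],['wB'],['wB','wC'],['wA','wB','wC','wD']):
    fit([L(n) for n in fs],bar,[600.1,168.7,y0],passes=(8,5,3),maxrow=275)
fit([L(n) for n in ['wB','wC','wA','wD']],bar,[600.1,168.7,y0],passes=(8,5,3),maxrow=275,fitz=True)
E
```

```text
fit [598.415 169.218   4.504   0.   ] med|r| 0.63 n 97
fit [600.349 176.513   4.591   0.   ] med|r| 0.3 n 76
fit [599.242 168.821   4.575   0.   ] med|r| 0.49 n 177
fit [599.375 168.818   4.585   0.   ] med|r| 0.52 n 280
fit [599.618 168.491   4.584  -0.652] med|r| 0.43 n 281
```

Emit:
{"name": "drive_tool", "arguments": {
  "plan": [
    {"dp": [1, 0, -0.5], "turn": [0, 0, -0.14]},
    {"dp": [3, 0.1, -0.5], "turn": [0, 0, -0.28]},
    {"dp": [5, 0.2, -0.5], "turn": [0, 0, -0.42]},
    {"dp": [7, 0.3, -0.5], "turn": [0, 0, -0.56]},
    {"dp": [9, 0.4, -0.5], "turn": [0, 0, -0.7]},
    {"dp": [10.5, 0.44, -0.5], "turn": [0, 0, -0.84]},
    {"dp": [10.5, 0.44, -0.5], "turn": [0, 0, -0.98]},
    {"dp": [10.5, 0.44, -0.5], "turn": [0, 0, -1.12]},
    {"dp": [10.5, 0.44, -0.5], "turn": [0, 0, -1.26]},
    {"dp": [10.5, 0.44, -0.5], "turn": [0, 0, -1.4]}
  ]
}}

```text
time_s: 35.45
eef_pos: [599.0, 168.5, 203.0]
ee_rot: [-0.001, 0.63, 0.777, -0.001]
ft_force: [-0.2, 0.4, 0.4]
opening: 94.3
grip_force: 0.0
```

Emit:
{"name": "drive_tool", "arguments": {
  "plan": [
    {"dp": [0, 0, 0], "turn": [0, 0, -0.14]},
    {"dp": [0, 0, -1], "turn": [0, 0, -0.28]},
    {"dp": [0, 0, -3], "turn": [0, 0, -0.341]},
    {"dp": [0, 0, -5], "turn": [0, 0, -0.341]},
    {"dp": [0, 0, -7], "turn": [0, 0, -0.341]},
    {"dp": [0, 0, -9], "turn": [0, 0, -0.341]},
    {"dp": [0, 0, -10.3], "turn": [0, 0, -0.341]},
    {"dp": [0, 0, -11], "turn": [0, 0, -0.341]},
    {"dp": [0, 0, -11], "turn": [0, 0, -0.341]},
    {"dp": [0, 0, -11], "turn": [0, 0, -0.341]}
  ]
}}

```text
time_s: 36.45
eef_pos: [600.5, 168.8, 95.8]
ee_rot: [0.0, 0.751, 0.661, 0.0]
ft_force: [-0.4, -0.1, -0.9]
opening: 94.1
grip_force: 0.0
```

Emit:
{"name": "drive_tool", "arguments": {
  "plan": [
    {"dp": [0, 0, 0], "turn": [0, 0, 0]},
    {"dp": [0, 0, 0], "turn": [0, 0, 0]},
    {"dp": [0, 0, 0], "turn": [0, 0, 0]},
    {"dp": [0, 0, 0], "turn": [0, 0, 0]},
    {"dp": [0, 0, 0], "turn": [0, 0, 0]},
    {"dp": [0, 0, 0], "turn": [0, 0, 0]},
    {"dp": [0, 0, 0], "turn": [0, 0, 0]},
    {"dp": [0, 0, 0], "turn": [0, 0, 0]},
    {"dp": [0, 0, 0], "turn": [0, 0, 0]},
    {"dp": [0, 0, 0], "turn": [0, 0, 0]}
  ],
  "fingers": 0,
  "squeeze": 40
}}

```text
time_s: 37.45
eef_pos: [600.1, 168.7, 95.5]
ee_rot: [0.0, 0.751, 0.661, 0.0]
ft_force: [0.1, -0.4, 0.3]
opening: 17.3
grip_force: 0.0
```

Emit:
{"name": "drive_tool", "arguments": {
  "plan": [
    {"dp": [0, 0, 0], "turn": [0, 0, 0]},
    {"dp": [0, 0, 0], "turn": [0, 0, 0]},
    {"dp": [0, 0, 0], "turn": [0, 0, 0]},
    {"dp": [0, 0, 0], "turn": [0, 0, -0.1]},
    {"dp": [0, 0, 0], "turn": [0, 0, -0.2]},
    {"dp": [0, 0, 0], "turn": [0, 0, -0.3]},
    {"dp": [0, 0, 0], "turn": [0, 0, -0.4]},
    {"dp": [0, 0, 0], "turn": [0, 0, -0.5]},
    {"dp": [0, 0, 0], "turn": [0, 0, -0.6]},
    {"dp": [0, 0, 0], "turn": [0, 0, -0.7]}
  ]
}}

```text
time_s: 38.45
eef_pos: [599.9, 168.5, 95.5]
ee_rot: [0.0, 0.932, 0.362, -0.0]
ft_force: [-1.0, -1.1, 0.8]
opening: 13.3
grip_force: 40.0
```

Emit:
{"name": "drive_tool", "arguments": {
  "plan": [
    {"dp": [0, 0, 0], "turn": [0, 0, -0.1]},
    {"dp": [0, 0, 0], "turn": [0, 0, -0.2]},
    {"dp": [0, 0, 0], "turn": [0, 0, -0.3]},
    {"dp": [0, 0, 0], "turn": [0, 0, -0.4]},
    {"dp": [0, 0, 0], "turn": [0, 0, -0.5]},
    {"dp": [0, 0, 0], "turn": [0, 0, -0.6]},
    {"dp": [0, 0, 0], "turn": [0, 0, -0.66]},
    {"dp": [0, 0, 0], "turn": [0, 0, -0.66]},
    {"dp": [0, 0, 0], "turn": [0, 0, -0.66]},
    {"dp": [0, 0, 0], "turn": [0, 0, -0.66]}
  ]
}}

```text
time_s: 39.45
eef_pos: [600.3, 168.2, 95.5]
ee_rot: [0.001, 0.999, 0.042, 0.0]
ft_force: [0.6, -3.2, -0.2]
opening: 13.5
grip_force: 40.0
```

Emit:
{"name": "drive_tool", "arguments": {
  "plan": [
    {"dp": [0, 0, 0], "turn": [0, 0, 0]},
    {"dp": [0, 0, 0], "turn": [0, 0, 0]},
    {"dp": [0, 0, 0], "turn": [0, 0, 0]},
    {"dp": [0, 0, 0], "turn": [0, 0, 0]},
    {"dp": [0, 0, 2], "turn": [0, 0, 0]},
    {"dp": [0, 0, 5], "turn": [0, 0, 0]},
    {"dp": [0, 0, 9], "turn": [0, 0, 0]},
    {"dp": [0, 0, 12], "turn": [0, 0, 0]},
    {"dp": [0, 0, 13], "turn": [0, 0, 0]},
    {"dp": [0, 0, 13], "turn": [0, 0, 0]}
  ],
  "fingers": 1
}}

```text
time_s: 40.45
eef_pos: [600.8, 169.0, 226.8]
ee_rot: [-0.0, 0.999, 0.042, 0.002]
ft_force: [0.5, -0.4, -0.4]
opening: 90.2
grip_force: 0.0
```

```bash
python3 - <<'E'
from h import *
f=grab('top','top2');g=grab('side','side2');pickle.dump(f,open('top2.pkl','wb'));pickle.dump(g,open('side2.pkl','wb'))
print(robot.state()['joint_positions'])
a=cv2.resize(f['frame'][170:265,180:270],None,fx=4,fy=4)
b=cv2.resize(g['frame'][120:220,170:290],None,fx=3.6,fy=3.6)
h=max(a.shape[0],b.shape[0]);pad=lambda m:cv2.copyMakeBorder(m,0,h-m.shape[0],0,0,cv2.BORDER_CONSTANT)
cv2.imwrite('pics/k.png',np.hstack([pad(a),pad(b)]))
E
```

```text
[ 1.62634822e-01  3.40584411e-01  1.36433035e+00 -5.52753651e-05
  1.43944944e+00  1.64956924e+00]
```

View pics/k.png

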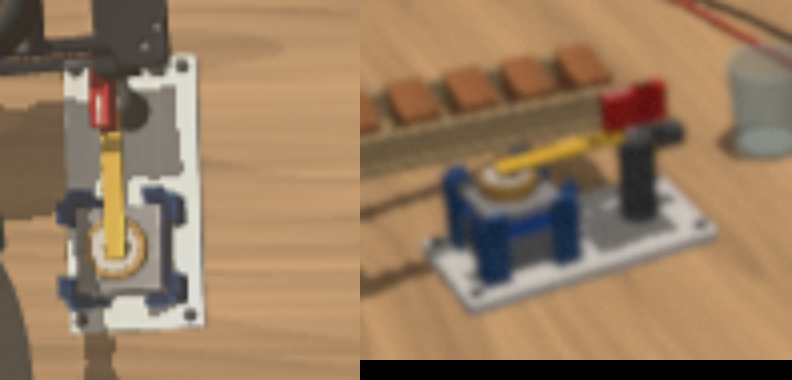

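The clamp arm now points from the pillar over the disc's centre and the knob bar lies along x, so it is closed. Now the two cards, which I'll view with the tool turned half round.

Emit:
{"name": "drive_tool", "arguments": {
  "plan": [
    {"dp": [-0.5, -4, 1], "turn": [0, 0, -0.04]},
    {"dp": [-1, -8.5, 2], "turn": [0, 0, -0.083]},
    {"dp": [-2, -13, 3], "turn": [0, 0, -0.083]},
    {"dp": [-3, -17.5, 3.5], "turn": [0, 0, -0.083]},
    {"dp": [-4, -22, 3.5], "turn": [0, 0, -0.083]},
    {"dp": [-5, -26.5, 3.5], "turn": [0, 0, -0.083]},
    {"dp": [-6, -31, 3.5], "turn": [0, 0, -0.083]},
    {"dp": [-7, -35.5, 3.5], "turn": [0, 0, -0.083]},
    {"dp": [-8, -39, 3.5], "turn": [0, 0, -0.083]},
    {"dp": [-8, -40, 3.5], "turn": [0, 0, -0.083]}
  ]
}}

```text
time_s: 41.55
eef_pos: [517.9, -234.2, 257.9]
ee_rot: [-0.0, 1.0, -0.002, -0.002]
ft_force: [-1.5, -0.0, 0.4]
opening: 93.7
grip_force: 0.0
```

Emit:
{"name": "drive_tool", "arguments": {
  "plan": [
    {"dp": [0, 0, 0], "turn": [0, 0, 0]},
    {"dp": [0, 0, 0], "turn": [0, 0, 0]},
    {"dp": [0, 0, 0], "turn": [0, 0, 0]},
    {"dp": [0, 0, 0], "turn": [0, 0, 0]},
    {"dp": [0, 0, 0], "turn": [0, 0, 0]},
    {"dp": [0, 0, 0], "turn": [0, 0, 0]},
    {"dp": [0, 0, 0], "turn": [0, 0, 0]},
    {"dp": [0, 0, 0], "turn": [0, 0, 0]},
    {"dp": [0, 0, 0], "turn": [0, 0, 0]},
    {"dp": [0, 0, 0], "turn": [0, 0, 0]}
  ]
}}

```text
time_s: 42.55
eef_pos: [520.0, -231.3, 260.5]
ee_rot: [0.0, 1.0, 0.0, -0.0]
ft_force: [-0.2, 0.1, 0.7]
opening: 93.9
grip_force: 0.0
```

```bash
python3 -c "
from h import *
snap('wM');print(robot.state()['eef_pos'],robot.state()['ee_rot'])"
```

```text
[ 520.01899405 -231.37365286  260.49331593] [ 6.32222967e-05  9.99999950e-01  3.09167179e-04 -1.09504186e-05]
```

Emit:
{"name": "drive_tool", "arguments": {
  "plan": [
    {"dp": [-2, -3, 0], "turn": [0, 0, 0]},
    {"dp": [-5, -7, 0], "turn": [0, 0, 0]},
    {"dp": [-8, -11, 0], "turn": [0, 0, 0]},
    {"dp": [-10, -14, 0], "turn": [0, 0, 0]},
    {"dp": [-12, -14, 0], "turn": [0, 0, 0]},
    {"dp": [-14, -14, 0], "turn": [0, 0, 0]},
    {"dp": [-14, -14, 0], "turn": [0, 0, 0]},
    {"dp": [-14, -14, 0], "turn": [0, 0, 0]},
    {"dp": [-14, -14, 0], "turn": [0, 0, 0]},
    {"dp": [-14, -14, 0], "turn": [0, 0, 0]}
  ]
}}

```text
time_s: 43.6
eef_pos: [381.0, -370.9, 260.5]
ee_rot: [0.0, 1.0, 0.001, 0.0]
ft_force: [0.5, 0.2, 0.3]
opening: 93.9
grip_force: 0.0
```

```bash
python3 -c "
from h import *
snap('wN');print(robot.state()['eef_pos'],robot.state()['ee_rot'],robot.state()['time_s'])
a=[cv2.imread('pics/%s.png'%n)[:290] for n in ['wM','wN']]
cv2.imwrite('pics/mn.png',np.vstack(a))"
```

```text
[ 380.89232727 -370.90610717  260.48385909] [5.10917805e-05 9.99999376e-01 1.10388028e-03 1.61863461e-04] 43.65
```

View pics/mn.png

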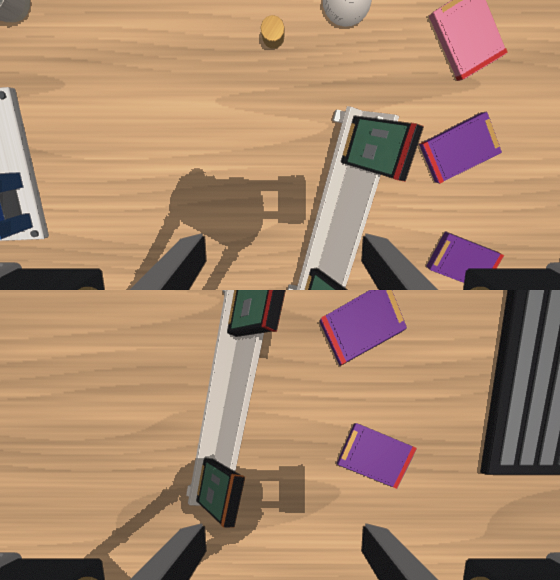

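wM shows the red-banded card at (382,147) and wN the orange-banded one at (218,202), both green-faced on the stand. The look-alikes lie apart from it. I'll fit both cards using earlier views as well.

```bash
cat >> h.py <<'E'
def cardsegs(t=np.radians(35)):
    zc=np.array([-np.sin(t),0,np.cos(t)]);n=np.array([np.cos(t),0,np.sin(t)]);y=np.array([0,1.,0])
    c=lambda a,b,h:a*n+b*y+h*zc
    F=[c(7,-30,0),c(7,30,0),c(7,30,90),c(7,-30,90)]
    return [(F[i],F[(i+1)%4]) for i in range(4)]+[(c(-7,-30,90),c(-7,30,90))]
E
python3 - <<'E'
from h import *
for nm,fs,c in [('red',['wM','wD','wE'],('wM',(382,147))),('red',['wM','w2'],('wM',(382,147))),('red',['wM'],('wM',(382,147))),('or',['wN','w2'],('wN',(218,202))),('or',['wN'],('wN',(218,202))),('or',['w2'],('wN',(218,202)))]:
    f=L(c[0]);q=onz(f,c[1],55);yaw=1.37
    # face centre -> bottom origin
    s=np.array([-np.sin(.611)*45+np.cos(.611)*7,0]);o=q[:2]-np.array([np.cos(yaw),np.sin(yaw)])*s[0]
    print(nm,fs)
    fit([L(n) for n in fs],cardsegs(),[o[0],o[1],yaw,15],fitz=True,passes=(10,7,5,4,3,2.5))
E
```

```text
red ['wM', 'wD', 'wE']
fit [ 576.869 -319.697    1.349   33.228] med|r| 0.5 n 295
red ['wM', 'w2']
fit [ 577.198 -322.285    1.334   19.722] med|r| 0.96 n 187
red ['wM']
fit [ 577.523 -319.28     1.337   36.791] med|r| 0.08 n 113
or ['wN', 'w2']
fit [ 375.922 -266.744    1.33    27.969] med|r| 0.49 n 250
or ['wN']
fit [ 379.043 -267.682    1.321   32.958] med|r| 0.51 n 125
or ['w2']
fit [ 374.887 -268.418    1.337   24.262] med|r| 0.01 n 125
```

```bash
python3 - <<'E'
from h import *
def two(t=35,dx=0):
    S=[]
    for y in (-105,105): S+=[(a+[0,y,0],b+[0,y,0]) for a,b in cardsegs(np.radians(t))]
    return S
c=np.array([(576.9+376)/2,(-320-267)/2])
V=[L(n) for n in ['wM','wN','w2','wD','wE']]
for z in (15,25,35): fit(V,two(),[c[0],c[1],1.335,z],fitz=True,passes=(8,6,4,3,2.5))
for t in (32,38): fit(V,two(t),[c[0],c[1],1.335,28],fitz=True,passes=(8,6,4,3,2.5))
p=fit(V,two(),[c[0],c[1],1.335,28],fitz=True,passes=(8,6,4,3,2.5))
ims=[]
for f,(x0,y0) in [(L('wM'),(300,80)),(L('wN'),(160,150)),(L('w2'),(90,30)),(L('wD'),(0,120))]:
    im=f['frame'][y0:y0+100,x0:x0+130];im=cv2.resize(im,None,fx=3,fy=3,interpolation=cv2.INTER_CUBIC)
    co,s=np.cos(p[2]),np.sin(p[2])
    for a,b in two():
        w=[proj(f,[co*q[0]-s*q[1]+p[0],s*q[0]+co*q[1]+p[1],q[2]+p[3]])[0] for q in (a,b)]
        u=[tuple(int(v) for v in ((k-[x0,y0]+.5)*3)) for k in w];cv2.line(im,u[0],u[1],(255,255,0),1)
    ims.append(im)
cv2.imwrite('pics/cards.png',np.vstack([np.hstack(ims[:2]),np.hstack(ims[2:])]))
E
```

```text
fit [ 476.51  -291.668    1.335   26.438] med|r| 0.49 n 719
fit [ 476.539 -291.624    1.335   26.537] med|r| 0.51 n 716
fit [ 476.503 -291.673    1.334   26.438] med|r| 0.5 n 720
fit [ 475.898 -294.115    1.335   25.541] med|r| 0.51 n 717
fit [ 476.909 -291.591    1.33    23.256] med|r| 0.93 n 705
fit [ 476.536 -291.638    1.335   26.522] med|r| 0.5 n 717
```

View pics/cards.png

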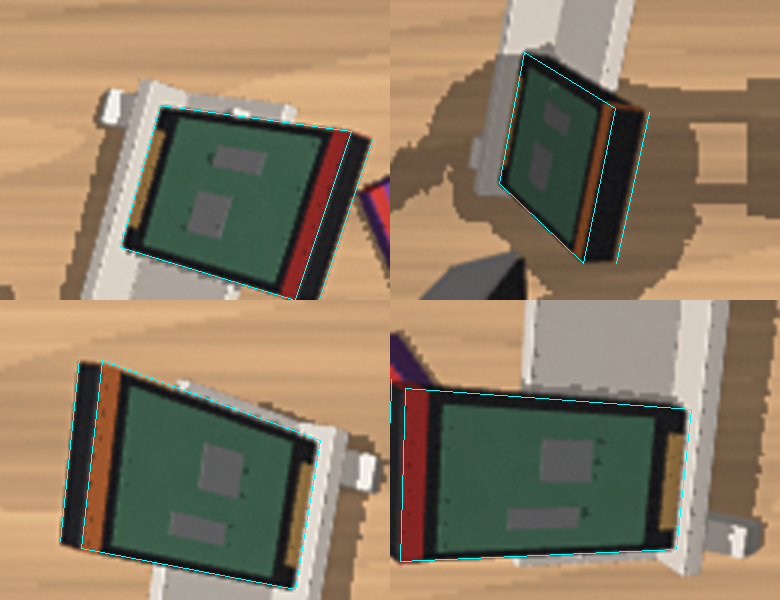

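The overlay matches both cards in all four crops. I'll work out the grasp poses from it.

```bash
python3 - <<'E'
from h import *
from scipy.spatial.transform import Rotation as Ro
np.set_printoptions(precision=4,suppress=True)
c=np.array([476.5,-291.65]);w=1.335;t=np.radians(35)
X=np.array([np.cos(w),np.sin(w),0]);Y=np.array([-np.sin(w),np.cos(w),0]);Z=np.array([0,0,1.])
zc=np.cos(t)*Z-np.sin(t)*X;n=np.cos(t)*X+np.sin(t)*Z
R=np.c_[np.cross(-n,-zc),-n,-zc]
R0=np.c_[[1,0,0],[0,-1,0],[0,0,-1]].astype(float)
rv=Ro.from_matrix(R@R0.T).as_rotvec();print('zc',zc,'n',n,'turn from psi=-pi:',rv)
Rup=np.c_[np.cross(-X,-Z),-X,-Z];print('upright turn after grasp',Ro.from_matrix(Rup@R.T).as_rotvec())
wr=-.061
for yd in ('rack x','-rack x'):
    yy=np.array([np.cos(wr),np.sin(wr),0])*(1 if yd=='rack x' else -1)
    Rr=np.c_[np.cross(yy,-Z),yy,-Z];print(yd,'from upright',Ro.from_matrix(Rr@Rup.T).as_rotvec(),'from grasp',Ro.from_matrix(Rr@R.T).as_rotvec(),'from psi -pi',Ro.from_matrix(Rr@R0.T).as_rotvec())
cur=np.array([380.06,-371.3,260.5])
for nm,s in (('red',-105),('orange',105)):
    o=np.r_[c+s*Y[:2],26.5]
    for h in (57,127,150): print(nm,h,o+h*zc,'dp cm from cur',(o+h*zc-cur)/10)
for i,x in enumerate((-75,-25,25,75)): print('slot',i+1,537+x*np.cos(wr),374.6+x*np.sin(wr))
E
```

```text
zc [-0.134  -0.5577  0.8192] n [0.1914 0.7965 0.5736] turn from psi=-pi: [ 0.608  -0.072  -0.2284]
upright turn after grasp [-0.594   0.1427  0.    ]
rack x from upright [0.     0.     1.7456] from grasp [-0.5574 -0.4124  1.6849] from psi -pi [0.     0.     1.5098]
-rack x from upright [ 0.     0.    -1.396] from grasp [-0.3937  0.5322 -1.3493] from psi -pi [-0.     -0.     -1.6318]
red 57 [ 570.9567 -347.969    73.1917] dp cm from cur [ 19.0897   2.3331 -18.7308]
red 127 [ 561.5768 -387.0083  130.5323] dp cm from cur [ 18.1517  -1.5708 -12.9968]
red 150 [ 558.4949 -399.8355  149.3728] dp cm from cur [ 17.8435  -2.8536 -11.1127]
orange 57 [ 366.7676 -298.9094   73.1917] dp cm from cur [ -1.3292   7.2391 -18.7308]
orange 127 [ 357.3878 -337.9487  130.5323] dp cm from cur [ -2.2672   3.3351 -12.9968]
orange 150 [ 354.3059 -350.7759  149.3728] dp cm from cur [ -2.5754   2.0524 -11.1127]
slot 1 462.13949423711324 379.17216326532593
slot 2 512.0464980790377 376.1240544217753
slot 3 561.9535019209623 373.0759455782247
slot 4 611.8605057628868 370.0278367346741
```

Emit:
{"name": "drive_tool", "arguments": {
  "plan": [
    {"dp": [-0.4, 0.3, 0], "turn": [0.1, -0.012, -0.038]},
    {"dp": [-0.8, 0.6, 0], "turn": [0.2, -0.024, -0.076]},
    {"dp": [-1.2, 1, -1], "turn": [0.304, -0.036, -0.114]},
    {"dp": [-1.6, 1.3, -3], "turn": [0.405, -0.048, -0.152]},
    {"dp": [-2, 1.7, -5], "turn": [0.507, -0.06, -0.19]},
    {"dp": [-2.58, 2.05, -7.5], "turn": [0.608, -0.072, -0.2284]},
    {"dp": [-2.58, 2.05, -10], "turn": [0.608, -0.072, -0.2284]},
    {"dp": [-2.58, 2.05, -11.1], "turn": [0.608, -0.072, -0.2284]},
    {"dp": [-2.58, 2.05, -11.1], "turn": [0.608, -0.072, -0.2284]},
    {"dp": [-2.58, 2.05, -11.1], "turn": [0.608, -0.072, -0.2284]}
  ],
  "fingers": 0.5
}}

```text
time_s: 44.65
eef_pos: [355.1, -350.8, 150.5]
ee_rot: [-0.298, 0.947, -0.111, 0.036]
ft_force: [-0.6, -0.5, 0.6]
opening: 47.2
grip_force: 0.0
```

```bash
python3 -c "
from h import *
from scipy.spatial.transform import Rotation as Ro
s=robot.state();q=s['ee_rot'];np.set_printoptions(precision=3,suppress=True)
print(s['eef_pos'],s['joint_positions'],Ro.from_quat([q[1],q[2],q[3],q[0]]).as_matrix()[:,2],s['ft_force'],s['opening'])
f=snap('wO');print(robot.search_frame('card1',f)[:3])
cv2.imwrite('pics/o.png',f['frame'])"
```

```text
[ 355.055 -350.836  150.491] [-1.189  0.464  1.534  0.339  1.656  0.555] [ 0.134  0.557 -0.82 ] [-0.552 -0.473  0.628] 47.24987561495253
[{'box': [274.1, 1.9, 14.3, 6.2], 'p': 0.61}, {'box': [474.7, 55.5, 82.5, 103.9], 'p': 0.56}, {'box': [272.7, 167.8, 19.1, 88.4], 'p': 0.55}]
```

View pics/o.png

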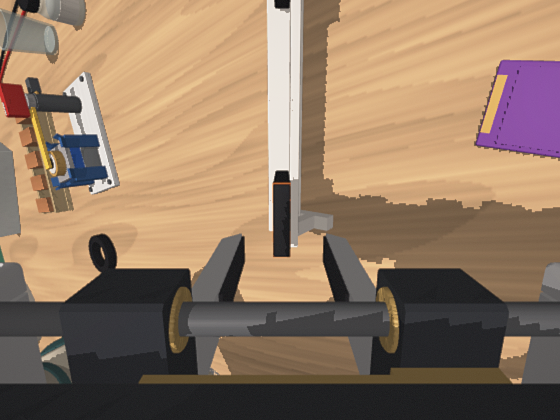

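The view looks straight down the card's edge at column 282, centred between the finger tips at 244 and 324. I'll slide on and grip.

Emit:
{"name": "drive_tool", "arguments": {
  "plan": [
    {"dp": [0.21, 0.86, -1.27], "turn": [0, 0, 0]},
    {"dp": [0.42, 1.73, -2.54], "turn": [0, 0, 0]},
    {"dp": [0.62, 2.59, -3.81], "turn": [0, 0, 0]},
    {"dp": [0.83, 3.46, -5.08], "turn": [0, 0, 0]},
    {"dp": [1.04, 4.32, -6.35], "turn": [0, 0, 0]},
    {"dp": [1.15, 4.75, -7], "turn": [0, 0, 0]},
    {"dp": [1.25, 5.19, -7.62], "turn": [0, 0, 0]},
    {"dp": [1.25, 5.19, -7.62], "turn": [0, 0, 0]},
    {"dp": [1.25, 5.19, -7.62], "turn": [0, 0, 0]},
    {"dp": [1.25, 5.19, -7.62], "turn": [0, 0, 0]}
  ]
}}

```text
time_s: 45.75
eef_pos: [367.0, -299.6, 73.7]
ee_rot: [-0.298, 0.947, -0.112, 0.036]
ft_force: [-0.0, 0.3, -0.1]
opening: 46.9
grip_force: 0.0
```

Emit:
{"name": "drive_tool", "arguments": {
  "plan": [
    {"dp": [0, 0, 0], "turn": [0, 0, 0]},
    {"dp": [0, 0, 0], "turn": [0, 0, 0]},
    {"dp": [0, 0, 0], "turn": [0, 0, 0]},
    {"dp": [0, 0, 0], "turn": [0, 0, 0]},
    {"dp": [0, 0, 0], "turn": [0, 0, 0]},
    {"dp": [0, 0, 0], "turn": [0, 0, 0]},
    {"dp": [0, 0, 0], "turn": [0, 0, 0]},
    {"dp": [0, 0, 0], "turn": [0, 0, 0]},
    {"dp": [0, 0, 0], "turn": [0, 0, 0]},
    {"dp": [0, 0, 0], "turn": [0, 0, 0]}
  ],
  "fingers": 0,
  "squeeze": 35
}}

```text
time_s: 46.75
eef_pos: [367.2, -297.1, 74.7]
ee_rot: [-0.301, 0.946, -0.112, 0.036]
ft_force: [-0.1, 1.6, 5.8]
opening: 13.9
grip_force: 35.0
```

Emit:
{"name": "drive_tool", "arguments": {
  "plan": [
    {"dp": [-0.27, -1.11, 1.64], "turn": [0, 0, 0]},
    {"dp": [-0.67, -2.79, 4.1], "turn": [0, 0, 0]},
    {"dp": [-1.07, -4.46, 6.55], "turn": [0, 0, 0]},
    {"dp": [-1.47, -6.13, 9], "turn": [0, 0, 0]},
    {"dp": [-1.6, -6.7, 11], "turn": [-0.1, 0.024, 0]},
    {"dp": [-1.6, -6.7, 13], "turn": [-0.2, 0.048, 0]},
    {"dp": [-1.6, -6.7, 14.5], "turn": [-0.3, 0.072, 0]},
    {"dp": [-1.6, -6.7, 15], "turn": [-0.4, 0.096, 0]},
    {"dp": [-1.6, -6.7, 15], "turn": [-0.5, 0.12, 0]},
    {"dp": [-1.6, -6.7, 15], "turn": [-0.594, 0.1427, 0]}
  ]
}}

```text
time_s: 47.75
eef_pos: [350.7, -365.8, 224.0]
ee_rot: [0.002, 0.993, -0.117, 0.0]
ft_force: [0.6, -0.4, -1.6]
opening: 13.9
grip_force: 35.0
```

```bash
python3 -c "
from h import *
from scipy.spatial.transform import Rotation as Ro
s=robot.state();q=s['ee_rot'];np.set_printoptions(precision=3,suppress=True)
R=Ro.from_quat([q[1],q[2],q[3],q[0]]).as_matrix()
print(s['eef_pos'],s['joint_positions'],R[:,2],R[:,1],s['ft_force'],s['opening'])
f=snap('wP');g=grab('side')
cv2.imwrite('pics/p.png',np.hstack([f['frame'][:300,150:430],cv2.resize(g['frame'][120:320,200:400],None,fx=1.5,fy=1.5)]))"
```

```text
[ 350.705 -365.828  224.046] [-0.942  0.16   1.614 -0.003  1.364  0.865] [ 0.    -0.005 -1.   ] [-0.233 -0.972  0.005] [ 0.646 -0.437 -1.557] 13.905153609292825
```

View pics/p.png

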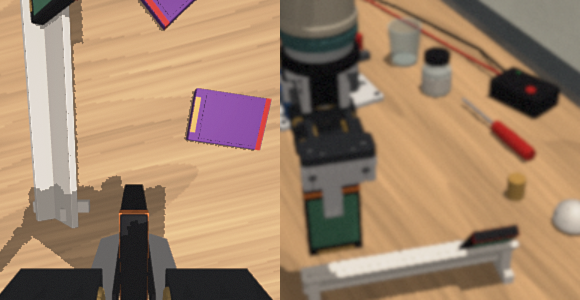

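Emit:
{"name": "drive_tool", "arguments": {
  "plan": [
    {"dp": [0.6, 4, 0], "turn": [0, 0, 0.05]},
    {"dp": [1.2, 8, 0], "turn": [0, 0, 0.15]},
    {"dp": [1.8, 12, 0], "turn": [0, 0, 0.27]},
    {"dp": [2.4, 16, 0], "turn": [0, 0, 0.39]},
    {"dp": [3, 20, 0], "turn": [0, 0, 0.51]},
    {"dp": [3.6, 24, 0], "turn": [0, 0, 0.63]},
    {"dp": [4.2, 28, 0], "turn": [0, 0, 0.75]},
    {"dp": [4.8, 32, 0], "turn": [0, 0, 0.87]},
    {"dp": [5.4, 36, 0], "turn": [0, 0, 0.99]},
    {"dp": [6, 40, 0], "turn": [0, 0, 1.11]}
  ]
}}

```text
time_s: 48.85
eef_pos: [411.0, 35.3, 223.0]
ee_rot: [-0.001, 0.905, 0.425, -0.0]
ft_force: [0.4, -0.5, -1.1]
opening: 13.8
grip_force: 35.0
```

Emit:
{"name": "drive_tool", "arguments": {
  "plan": [
    {"dp": [0.6, 4, 0], "turn": [0, 0, 0.1]},
    {"dp": [1.2, 8, 0], "turn": [0, 0, 0.22]},
    {"dp": [1.8, 12, 0], "turn": [0, 0, 0.34]},
    {"dp": [2.4, 16, 0], "turn": [0, 0, 0.46]},
    {"dp": [3, 20, 0], "turn": [0, 0, 0.58]},
    {"dp": [3.6, 24, 0], "turn": [0, 0, 0.6356]},
    {"dp": [4.2, 28, 0], "turn": [0, 0, 0.6356]},
    {"dp": [4.8, 31.5, 0], "turn": [0, 0, 0.6356]},
    {"dp": [5.14, 34.4, 0], "turn": [0, 0, 0.6356]},
    {"dp": [5.14, 34.51, 0], "turn": [0, 0, 0.6356]}
  ]
}}

```text
time_s: 49.85
eef_pos: [463.1, 382.2, 221.6]
ee_rot: [-0.001, 0.727, 0.686, -0.001]
ft_force: [0.4, -0.5, -1.6]
opening: 13.9
grip_force: 35.0
```

Emit:
{"name": "drive_tool", "arguments": {
  "plan": [
    {"dp": [0, 0, 0], "turn": [0, 0, 0]},
    {"dp": [0, 0, -3], "turn": [0, 0, 0]},
    {"dp": [0, 0, -6], "turn": [0, 0, 0]},
    {"dp": [0, 0, -8.5], "turn": [0, 0, 0]},
    {"dp": [0, 0, -10], "turn": [0, 0, 0]},
    {"dp": [0, 0, -11], "turn": [0, 0, 0]},
    {"dp": [0, 0, -11.5], "turn": [0, 0, 0]},
    {"dp": [0, 0, -11.5], "turn": [0, 0, 0]},
    {"dp": [0, 0, -11.5], "turn": [0, 0, 0]},
    {"dp": [0, 0, -11.5], "turn": [0, 0, 0]}
  ]
}}

```text
time_s: 50.85
eef_pos: [462.8, 379.5, 109.4]
ee_rot: [0.0, 0.728, 0.686, 0.001]
ft_force: [0.0, 0.4, -0.7]
opening: 13.7
grip_force: 35.0
```

```bash
python3 - <<'E'
from h import *
from scipy.spatial.transform import Rotation as Ro
s=robot.state();q=s['ee_rot'];np.set_printoptions(precision=3,suppress=True)
R=Ro.from_quat([q[1],q[2],q[3],q[0]]).as_matrix()
print(s['eef_pos'],R[:,2],R[:,1],s['ft_force'],s['opening'],s['time_s'])
f=snap('wQ')
rk=[]
for x in (-120,-84,-66,-34,-16,16,34,66,84,120): rk.append(((x,-32,44),(x,32,44)))
for a,b in ((-120,-84),(-66,-34),(-16,16),(34,66),(84,120)): rk+=[((a,33.5,44),(b,33.5,44)),((a,-33.5,44),(b,-33.5,44))]
fit([f],rk,[537,374.6,-.061],passes=(4,3,2.5));fit([f],rk[6:10]+rk[14:],[537,374.6,-.061],passes=(4,3,2.5))
# card top rectangle, at TCP z + 33
t=s['eef_pos'];fit([f],[((-7,-30,0),(-7,30,0)),((7,-30,0),(7,30,0)),((-7,30,0),(7,30,0)),((-7,-30,0),(7,-30,0))],[t[0],t[1],-.061,t[2]+33],passes=(4,3,2.5),maxrow=290)
E
```

```text
[462.802 379.527 109.356] [ 0.002  0.001 -1.   ] [ 0.998 -0.06   0.002] [ 0.035  0.45  -0.662] 13.695713815020392 50.85
fit [537.251 376.216  -0.063   0.   ] med|r| 0.42 n 421
fit [537.134 376.085  -0.061   0.   ] med|r| 0.42 n 226
fit [463.213 379.587  -0.046 142.356] med|r| 0.21 n 55
```

Emit:
{"name": "drive_tool", "arguments": {
  "plan": [
    {"dp": [0, 0.05, -0.3], "turn": [0, 0, 0]},
    {"dp": [0, 0.05, -0.6], "turn": [0, 0, 0]},
    {"dp": [0, 0.05, -0.9], "turn": [0, 0, 0]},
    {"dp": [0, 0.05, -1.2], "turn": [0, 0, 0]},
    {"dp": [0, 0.05, -1.5], "turn": [0, 0, 0]},
    {"dp": [0, 0.05, -1.8], "turn": [0, 0, 0]},
    {"dp": [0, 0.05, -2], "turn": [0, 0, 0]},
    {"dp": [0, 0.05, -2], "turn": [0, 0, 0]},
    {"dp": [0, 0.05, -2], "turn": [0, 0, 0]},
    {"dp": [0, 0.05, -2], "turn": [0, 0, 0]}
  ]
}}

```text
time_s: 51.9
eef_pos: [462.3, 379.8, 88.4]
ee_rot: [0.0, 0.728, 0.685, 0.0]
ft_force: [-0.2, 0.3, -1.6]
opening: 13.7
grip_force: 35.0
```

The card entered freely, so I'll take it home.

Emit:
{"name": "drive_tool", "arguments": {
  "plan": [
    {"dp": [0, 0, -0.4], "turn": [0, 0, 0]},
    {"dp": [0, 0, -0.8], "turn": [0, 0, 0]},
    {"dp": [0, 0, -1.2], "turn": [0, 0, 0]},
    {"dp": [0, 0, -1.5], "turn": [0, 0, 0]},
    {"dp": [0, 0, -1.8], "turn": [0, 0, 0]},
    {"dp": [0, 0, -2], "turn": [0, 0, 0]},
    {"dp": [0, 0, -2.1], "turn": [0, 0, 0]},
    {"dp": [0, 0, -2.1], "turn": [0, 0, 0]},
    {"dp": [0, 0, -2.1], "turn": [0, 0, 0]},
    {"dp": [0, 0, -2.1], "turn": [0, 0, 0]}
  ]
}}

```text
time_s: 52.9
eef_pos: [462.3, 379.8, 67.5]
ee_rot: [0.0, 0.728, 0.686, 0.0]
ft_force: [-0.3, 0.5, -2.2]
opening: 13.4
grip_force: 35.0
```

Emit:
{"name": "drive_tool", "arguments": {
  "plan": [
    {"dp": [0, 0, -0.1], "turn": [0, 0, 0]},
    {"dp": [0, 0, -0.1], "turn": [0, 0, 0]},
    {"dp": [0, 0, -0.1], "turn": [0, 0, 0]},
    {"dp": [0, 0, -0.1], "turn": [0, 0, 0]},
    {"dp": [0, 0, 1], "turn": [0, 0, 0]},
    {"dp": [0, 0, 4], "turn": [0, 0, 0]},
    {"dp": [0, 0, 8], "turn": [0, 0, 0]},
    {"dp": [0, 0, 12], "turn": [0, 0, 0]},
    {"dp": [0, 0, 15.7], "turn": [0, 0, 0]},
    {"dp": [0, 0, 15.7], "turn": [0, 0, 0]}
  ],
  "fingers": 0.5
}}

```text
time_s: 53.9
eef_pos: [465.1, 381.7, 231.4]
ee_rot: [0.001, 0.728, 0.686, 0.006]
ft_force: [0.3, -0.4, 1.3]
opening: 47.3
grip_force: 0.0
```

```bash
python3 - <<'E'
from h import *
f=snap('wR');s=robot.state();print(s['eef_pos'],s['opening'],[ (np.round(b['box']),b['p']) for b in robot.search_frame('card1',f)[:3]])
S=[((-7,-30,0),(-7,30,0)),((7,-30,0),(7,30,0)),((-7,30,0),(7,30,0)),((-7,-30,0),(7,-30,0))]
fit([f],S,[462.2,379.5,-.061,100],passes=(4,3,2.5),maxrow=290)
fit([f],S,[462.2,379.5,-.061,100],passes=(4,3,2.5),maxrow=290,fitz=True)
E
```

```text
[463.66949    380.72223297 228.24085413] 46.92075858548396 [(array([270., 165.,  17.,  66.]), 0.67), (array([243., 156., 198.,  71.]), 0.57)]
fit [ 4.62583e+02  3.81636e+02 -5.10000e-02  1.00000e+02] med|r| 0.38 n 100
fit [ 4.62506e+02  3.79320e+02 -5.40000e-02  9.32820e+01] med|r| 0.07 n 100
```

The orange card is standing in slot 1, with its top at about 100 mm. Now the red card.

Emit:
{"name": "drive_tool", "arguments": {
  "plan": [
    {"dp": [0.5, -4, 0], "turn": [0, 0, -0.1]},
    {"dp": [1, -8, 0], "turn": [0, 0, -0.22]},
    {"dp": [1.5, -12, 0], "turn": [0, 0, -0.34]},
    {"dp": [2, -16, 0], "turn": [0, 0, -0.46]},
    {"dp": [2.5, -20, 0], "turn": [0, 0, -0.58]},
    {"dp": [3, -24, 0], "turn": [0, 0, -0.7]},
    {"dp": [3.5, -28, 0], "turn": [0, 0, -0.82]},
    {"dp": [4, -32, 0], "turn": [0, 0, -0.94]},
    {"dp": [4.5, -36, 0], "turn": [0, 0, -1.06]},
    {"dp": [5, -40, 0], "turn": [0, 0, -1.18]}
  ]
}}

```text
time_s: 55.0
eef_pos: [510.8, -21.7, 222.5]
ee_rot: [-0.001, 0.987, 0.162, -0.002]
ft_force: [0.7, 0.2, 0.4]
opening: 47.2
grip_force: 0.0
```

Emit:
{"name": "drive_tool", "arguments": {
  "plan": [
    {"dp": [0.5, -4, 0], "turn": [0, 0, -0.12]},
    {"dp": [1, -8, 0], "turn": [0, 0, -0.24]},
    {"dp": [1.5, -12, 0], "turn": [0, 0, -0.36]},
    {"dp": [2, -16, 0], "turn": [0, 0, -0.48]},
    {"dp": [2.5, -20, 0], "turn": [0, 0, -0.5656]},
    {"dp": [3, -24, 0], "turn": [0, 0, -0.5656]},
    {"dp": [3.5, -28, 0], "turn": [0, 0, -0.5656]},
    {"dp": [4, -32, 0], "turn": [0, 0, -0.5656]},
    {"dp": [4.5, -36, 0], "turn": [0, 0, -0.5656]},
    {"dp": [4.63, -37.95, 0], "turn": [0, 0, -0.5656]}
  ]
}}

```text
time_s: 56.0
eef_pos: [557.5, -402.7, 221.2]
ee_rot: [-0.001, 0.993, -0.118, -0.002]
ft_force: [-0.4, 0.3, -0.8]
opening: 47.1
grip_force: 0.0
```

Emit:
{"name": "drive_tool", "arguments": {
  "plan": [
    {"dp": [0, 0, 0], "turn": [0.1, -0.024, 0]},
    {"dp": [0, 0, 0], "turn": [0.2, -0.048, 0]},
    {"dp": [0, 0, -1], "turn": [0.3, -0.072, 0]},
    {"dp": [0, 0, -2], "turn": [0.4, -0.096, 0]},
    {"dp": [0, 0, -4], "turn": [0.5, -0.12, 0]},
    {"dp": [0, 0, -6], "turn": [0.594, -0.1427, 0]},
    {"dp": [0, 0, -7.2], "turn": [0.594, -0.1427, 0]},
    {"dp": [0, 0, -7.5], "turn": [0.594, -0.1427, 0]},
    {"dp": [0, 0, -7.5], "turn": [0.594, -0.1427, 0]},
    {"dp": [0, 0, -7.5], "turn": [0.594, -0.1427, 0]}
  ]
}}

```text
time_s: 57.0
eef_pos: [559.4, -398.9, 151.4]
ee_rot: [-0.297, 0.948, -0.111, 0.036]
ft_force: [-0.0, -0.3, 0.8]
opening: 47.1
grip_force: 0.0
```

```bash
python3 - <<'E'
from h import *
from scipy.spatial.transform import Rotation as Ro
s=robot.state();q=s['ee_rot'];np.set_printoptions(precision=3,suppress=True)
R=Ro.from_quat([q[1],q[2],q[3],q[0]]).as_matrix()
print(s['eef_pos'],s['joint_positions'],R[:,2],R[:,1],s['opening'],s['time_s'])
f=snap('wS')
# project expected top edge corners of the red card, and find black/red there
c=np.array([476.5,-291.65]);w=1.335;t=np.radians(35)
X=np.array([np.cos(w),np.sin(w),0]);Y=np.array([-np.sin(w),np.cos(w),0]);Z=np.array([0,0,1.])
zc=np.cos(t)*Z-np.sin(t)*X;n=np.cos(t)*X+np.sin(t)*Z
o=np.r_[c-105*Y[:2],26.5]
P=[o+90*zc+a*n+b*Y for a,b in((7,30),(7,-30),(-7,30),(-7,-30))];print(proj(f,P))
hsv=cv2.cvtColor(f['frame'],cv2.COLOR_BGR2HSV)
m=((hsv[...,2]<50)).astype(np.uint8);m[265:]=0;m[:,:240]=0;m[:,330:]=0
nn,lab,st,_=cv2.connectedComponentsWithStats(m);print(st[st[:,4]>80])
E
```

```text
[ 559.438 -398.924  151.387] [-0.969  0.684  1.113  0.448  1.76   0.825] [ 0.135  0.556 -0.821] [-0.188 -0.799 -0.572] 47.097749076300744 57.0
[[276.932 256.947]
 [276.911 183.879]
 [294.145 257.009]
 [295.125 183.956]]
[[     0      0    560    420 233764]
 [   276    172     15     11    122]
 [   275    186     16     72   1064]
 [   240    237      4     28    106]
 [   324    237      6     28    144]]
```

Emit:
{"name": "drive_tool", "arguments": {
  "plan": [
    {"dp": [0.21, 0.86, -1.27], "turn": [0, 0, 0]},
    {"dp": [0.42, 1.73, -2.54], "turn": [0, 0, 0]},
    {"dp": [0.62, 2.59, -3.81], "turn": [0, 0, 0]},
    {"dp": [0.83, 3.46, -5.08], "turn": [0, 0, 0]},
    {"dp": [1.04, 4.32, -6.35], "turn": [0, 0, 0]},
    {"dp": [1.15, 4.75, -7], "turn": [0, 0, 0]},
    {"dp": [1.25, 5.19, -7.62], "turn": [0, 0, 0]},
    {"dp": [1.25, 5.19, -7.62], "turn": [0, 0, 0]},
    {"dp": [1.25, 5.19, -7.62], "turn": [0, 0, 0]},
    {"dp": [1.25, 5.19, -7.62], "turn": [0, 0, 0]}
  ]
}}

```text
time_s: 58.05
eef_pos: [571.2, -348.6, 73.7]
ee_rot: [-0.298, 0.947, -0.112, 0.036]
ft_force: [-0.3, -0.5, 0.9]
opening: 47.1
grip_force: 0.0
```

Emit:
{"name": "drive_tool", "arguments": {
  "plan": [
    {"dp": [0, 0, 0], "turn": [0, 0, 0]},
    {"dp": [0, 0, 0], "turn": [0, 0, 0]},
    {"dp": [0, 0, 0], "turn": [0, 0, 0]},
    {"dp": [0, 0, 0], "turn": [0, 0, 0]},
    {"dp": [0, 0, 0], "turn": [0, 0, 0]},
    {"dp": [0, 0, 0], "turn": [0, 0, 0]},
    {"dp": [0, 0, 0], "turn": [0, 0, 0]},
    {"dp": [0, 0, 0], "turn": [0, 0, 0]},
    {"dp": [0, 0, 0], "turn": [0, 0, 0]},
    {"dp": [0, 0, 0], "turn": [0, 0, 0]}
  ],
  "fingers": 0,
  "squeeze": 35
}}

```text
time_s: 59.05
eef_pos: [571.4, -346.0, 74.6]
ee_rot: [-0.3, 0.947, -0.111, 0.036]
ft_force: [-0.2, 3.4, 6.2]
opening: 13.7
grip_force: 35.0
```

Emit:
{"name": "drive_tool", "arguments": {
  "plan": [
    {"dp": [-0.27, -1.11, 1.64], "turn": [0, 0, 0]},
    {"dp": [-0.67, -2.79, 4.1], "turn": [0, 0, 0]},
    {"dp": [-1.07, -4.46, 6.55], "turn": [0, 0, 0]},
    {"dp": [-1.47, -6.13, 9], "turn": [0, 0, 0]},
    {"dp": [-1.6, -6.7, 11], "turn": [-0.1, 0.024, 0]},
    {"dp": [-1.6, -6.7, 13], "turn": [-0.2, 0.048, 0]},
    {"dp": [-1.6, -6.7, 14.5], "turn": [-0.3, 0.072, 0]},
    {"dp": [-1.6, -6.7, 15], "turn": [-0.4, 0.096, 0]},
    {"dp": [-1.6, -6.7, 15], "turn": [-0.5, 0.12, 0]},
    {"dp": [-1.6, -6.7, 15], "turn": [-0.594, 0.1427, 0]}
  ]
}}

```text
time_s: 60.05
eef_pos: [555.1, -415.8, 224.0]
ee_rot: [0.003, 0.993, -0.117, 0.001]
ft_force: [-0.5, -0.2, -0.9]
opening: 13.8
grip_force: 35.0
```

Emit:
{"name": "drive_tool", "arguments": {
  "plan": [
    {"dp": [0, 4, 0], "turn": [0, 0, 0.05]},
    {"dp": [0, 8, 0], "turn": [0, 0, 0.15]},
    {"dp": [0, 12, 0], "turn": [0, 0, 0.27]},
    {"dp": [0, 16, 0], "turn": [0, 0, 0.39]},
    {"dp": [0, 20, 0], "turn": [0, 0, 0.51]},
    {"dp": [0, 24, 0], "turn": [0, 0, 0.63]},
    {"dp": [0, 28, 0], "turn": [0, 0, 0.75]},
    {"dp": [0, 32, 0], "turn": [0, 0, 0.87]},
    {"dp": [0, 36, 0], "turn": [0, 0, 0.99]},
    {"dp": [0, 40, 0], "turn": [0, 0, 1.11]}
  ]
}}

```text
time_s: 61.05
eef_pos: [554.9, -13.9, 222.9]
ee_rot: [0.001, 0.905, 0.426, 0.0]
ft_force: [1.9, 0.1, -1.4]
opening: 13.6
grip_force: 35.0
```

Emit:
{"name": "drive_tool", "arguments": {
  "plan": [
    {"dp": [0, 4, 0], "turn": [0, 0, 0.1]},
    {"dp": [0, 8, 0], "turn": [0, 0, 0.22]},
    {"dp": [0.1, 12, 0], "turn": [0, 0, 0.34]},
    {"dp": [0.2, 16, 0], "turn": [0, 0, 0.46]},
    {"dp": [0.3, 20, 0], "turn": [0, 0, 0.58]},
    {"dp": [0.4, 24, 0], "turn": [0, 0, 0.6356]},
    {"dp": [0.5, 28, 0], "turn": [0, 0, 0.6356]},
    {"dp": [0.6, 32, 0], "turn": [0, 0, 0.6356]},
    {"dp": [0.7, 36, 0], "turn": [0, 0, 0.6356]},
    {"dp": [0.7, 38.85, 0], "turn": [0, 0, 0.6356]}
  ]
}}

```text
time_s: 62.05
eef_pos: [562.2, 376.0, 222.4]
ee_rot: [0.0, 0.728, 0.686, 0.0]
ft_force: [0.2, -0.7, -0.3]
opening: 14.1
grip_force: 35.0
```

Emit:
{"name": "drive_tool", "arguments": {
  "plan": [
    {"dp": [0, 0, 0], "turn": [0, 0, 0]},
    {"dp": [0, 0, -3], "turn": [0, 0, 0]},
    {"dp": [0, 0, -6], "turn": [0, 0, 0]},
    {"dp": [0, 0, -8.5], "turn": [0, 0, 0]},
    {"dp": [0, 0, -10], "turn": [0, 0, 0]},
    {"dp": [0, 0, -11], "turn": [0, 0, 0]},
    {"dp": [0, 0, -11.5], "turn": [0, 0, 0]},
    {"dp": [0, 0, -11.5], "turn": [0, 0, 0]},
    {"dp": [0, 0, -11.5], "turn": [0, 0, 0]},
    {"dp": [0, 0, -11.5], "turn": [0, 0, 0]}
  ]
}}

```text
time_s: 63.05
eef_pos: [562.7, 373.9, 109.2]
ee_rot: [0.0, 0.728, 0.686, 0.001]
ft_force: [-0.6, 0.4, -1.5]
opening: 14.3
grip_force: 35.0
```

```bash
python3 - <<'E'
from h import *
f=snap('wT');s=robot.state();t=s['eef_pos'];print(t,s['ee_rot'],s['ft_force'],s['opening'])
rk=[]
for x in (-66,-34,-16,16,34,66,84,120): rk.append(((x,-32,44),(x,32,44)))
fit([f],rk,[537.1,375.2,-.061],passes=(4,3,2.5))
fit([f],[((-7,-30,0),(-7,30,0)),((7,-30,0),(7,30,0)),((-7,30,0),(7,30,0)),((-7,-30,0),(7,-30,0))],[t[0],t[1],-.061,t[2]+33],passes=(4,3,2.5),maxrow=290)
E
```

```text
[562.54555949 373.87960947 109.15357441] [3.49871876e-04 7.28046368e-01 6.85527127e-01 9.60679078e-04] [-0.26601638  1.05521575 -0.96352055] 13.487960303482895
fit [-1.87689760e+04 -3.16717953e+05 -2.30700000e+00  0.00000000e+00] med|r| nan n 0
fit [ 5.62489e+02  3.74990e+02 -7.30000e-02  1.42154e+02] med|r| 0.44 n 56
  return _methods._mean(a, axis=axis, dtype=dtype,
  ret = ret.dtype.type(ret / rcount)
```

Emit:
{"name": "drive_tool", "arguments": {
  "plan": [
    {"dp": [0, 0.05, -0.3], "turn": [0, 0, 0]},
    {"dp": [0, 0.05, -0.6], "turn": [0, 0, 0]},
    {"dp": [0, 0.05, -0.9], "turn": [0, 0, 0]},
    {"dp": [0, 0.05, -1.2], "turn": [0, 0, 0]},
    {"dp": [0, 0.05, -1.5], "turn": [0, 0, 0]},
    {"dp": [0, 0.05, -1.8], "turn": [0, 0, 0]},
    {"dp": [0, 0.05, -2], "turn": [0, 0, 0]},
    {"dp": [0, 0.05, -2], "turn": [0, 0, 0]},
    {"dp": [0, 0.05, -2], "turn": [0, 0, 0]},
    {"dp": [0, 0.05, -2], "turn": [0, 0, 0]}
  ]
}}

```text
time_s: 64.1
eef_pos: [562.1, 374.2, 88.3]
ee_rot: [0.0, 0.728, 0.686, 0.0]
ft_force: [-0.3, 0.6, -0.2]
opening: 13.8
grip_force: 35.0
```

Emit:
{"name": "drive_tool", "arguments": {
  "plan": [
    {"dp": [0, 0, -0.4], "turn": [0, 0, 0]},
    {"dp": [0, 0, -0.8], "turn": [0, 0, 0]},
    {"dp": [0, 0, -1.2], "turn": [0, 0, 0]},
    {"dp": [0, 0, -1.5], "turn": [0, 0, 0]},
    {"dp": [0, 0, -1.8], "turn": [0, 0, 0]},
    {"dp": [0, 0, -2], "turn": [0, 0, 0]},
    {"dp": [0, 0, -2.1], "turn": [0, 0, 0]},
    {"dp": [0, 0, -2.1], "turn": [0, 0, 0]},
    {"dp": [0, 0, -2.1], "turn": [0, 0, 0]},
    {"dp": [0, 0, -2.1], "turn": [0, 0, 0]}
  ]
}}

```text
time_s: 65.1
eef_pos: [562.1, 374.2, 67.3]
ee_rot: [0.0, 0.728, 0.686, 0.0]
ft_force: [0.2, 0.1, -0.9]
opening: 13.7
grip_force: 35.0
```

Emit:
{"name": "drive_tool", "arguments": {
  "plan": [
    {"dp": [0, 0, -0.1], "turn": [0, 0, 0]},
    {"dp": [0, 0, -0.1], "turn": [0, 0, 0]},
    {"dp": [0, 0, -0.1], "turn": [0, 0, 0]},
    {"dp": [0, 0, -0.1], "turn": [0, 0, 0]},
    {"dp": [0, 0, 1], "turn": [0, 0, 0]},
    {"dp": [0, 0, 4], "turn": [0, 0, 0]},
    {"dp": [0, 0, 8], "turn": [0, 0, 0]},
    {"dp": [0, 0, 12], "turn": [0, 0, 0]},
    {"dp": [0, 0, 15.7], "turn": [0, 0, 0]},
    {"dp": [0, 0, 15.7], "turn": [0, 0, 0]}
  ],
  "fingers": 0.5
}}

```text
time_s: 66.1
eef_pos: [564.9, 375.7, 231.9]
ee_rot: [0.002, 0.728, 0.686, 0.006]
ft_force: [-0.4, 0.2, 0.4]
opening: 47.3
grip_force: 0.0
```

Emit:
{"name": "drive_tool", "arguments": {
  "plan": [
    {"dp": [-3, 1, 2], "turn": [0, 0, 0]},
    {"dp": [-6, 3, 4], "turn": [0, 0, 0]},
    {"dp": [-9, 5, 5], "turn": [0, 0, 0]},
    {"dp": [-12, 7, 5], "turn": [0, 0, 0]},
    {"dp": [-15, 9, 5], "turn": [0, 0, 0]},
    {"dp": [-18, 11, 5], "turn": [0, 0, 0]},
    {"dp": [-21, 13, 5], "turn": [0, 0, 0]},
    {"dp": [-24, 15, 5], "turn": [0, 0, 0]},
    {"dp": [-26, 17, 5], "turn": [0, 0, 0]},
    {"dp": [-26, 17, 5], "turn": [0, 0, 0]}
  ]
}}

```text
time_s: 67.1
eef_pos: [298.8, 545.9, 273.7]
ee_rot: [-0.001, 0.727, 0.687, -0.0]
ft_force: [-0.7, -0.5, 0.1]
opening: 46.7
grip_force: 0.0
```

```bash
python3 - <<'E'
from h import *
s=robot.state();print(s['eef_pos'],s['time_s'],s['opening'])
T=grab('top');S=grab('side')
for n,f in (('top',T),('side',S)):
    for l in ['card1','top_disc','clamp']: print(n,l,[(np.round(b['box']).tolist(),round(b['p'],2)) for b in robot.search_frame(l,f)[:5]])
P=lambda f,x,y,z:proj(f,[x,y,z])[0].round()
for nm,x,y in (('orange',462.3,379.5),('red',562,374)): print(nm,'expected top px',P(T,x,y,100),P(S,x,y,100),P(S,x,y,44))
# band colours seen at expected band height in side view, upright lean from band centroid
hsv=cv2.cvtColor(S['frame'],cv2.COLOR_BGR2HSV)
for nm,x,y in (('orange',462.3,379.5),('red',562,374)):
    u,v=P(S,x,y,95).astype(int);r=hsv[v-12:v+14,u-20:u+20]
    m=(r[...,1]>150)&((r[...,0]<14)|(r[...,0]>172))&(r[...,2]>60);yy,xx=np.nonzero(m);print(nm,len(xx),xx.mean()+u-20 if len(xx) else None,yy.mean()+v-12 if len(xx) else None,(u,v))
# clamp arm fit (yellow) and disc in top view
h=cv2.cvtColor(T['frame'],cv2.COLOR_BGR2HSV);m=(abs(h[...,0].astype(int)-24)<6)&(h[...,1]>170)&(h[...,2]>120);m[:170]=0;m[260:]=0;m[:,:185]=0;m[:,260:]=0
yy,xx=np.nonzero(m);print('yellow px',len(xx),xx.min(),xx.max(),yy.min(),yy.max(),'expected arm from/to',P(T,600,168.7,86),P(T,486,164,86))
E
```

```text
[298.8139285  545.92283556 273.73288201] 67.1 46.744615530780074
top card1 [([406.0, 191.0, 34.0, 33.0], 0.93), ([402.0, 142.0, 34.0, 36.0], 0.79), ([116.0, 238.0, 32.0, 12.0], 0.69), ([418.0, 249.0, 37.0, 28.0], 0.67), ([178.0, 280.0, 27.0, 27.0], 0.61)]
top top_disc [([202.0, 219.0, 16.0, 20.0], 0.75)]
top clamp [([202.0, 184.0, 10.0, 52.0], 0.81)]
side card1 [([407.0, 300.0, 42.0, 39.0], 0.95), ([346.0, 328.0, 57.0, 44.0], 0.85), ([168.0, 123.0, 18.0, 37.0], 0.67), ([283.0, 367.0, 42.0, 53.0], 0.67), ([204.0, 122.0, 10.0, 26.0], 0.58)]
side top_disc [([199.0, 168.0, 25.0, 11.0], 0.66)]
side clamp [([208.0, 142.0, 52.0, 29.0], 0.57)]
orange expected top px [128. 244.] [173. 131.] [175. 148.]
red expected top px [131. 207.] [206. 124.] [207. 141.]
orange 38 180.44736842105263 141.10526315789474 (np.int64(173), np.int64(132))
red 36 214.72222222222223 135.52777777777777 (np.int64(206), np.int64(126))Traceback (most recent call last):
  File "<stdin>", line 15, in <module>
    return umr_minimum(a, axis, None, out, keepdims, initial, where)
ValueError: zero-size array to reduction operation minimum which has no identity
```

```bash
python3 -c "
from station import robot
print(robot.job_done())"
```

```text
the job is handed in; nothing more can be done
None
```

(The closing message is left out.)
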